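Find the cap that screws home on the thread gauge

TASK

One of the two metal screw caps is good and turns fully home on the thread gauge, the other has a wrong seal inside and stops well short. Try them with a light hand, without forcing: leave the good cap screwed fully home on the gauge and stand the bad one upright in the grey reject tray. Leave the other things on the bench alone.

Things in the scene. Friction and masses are not known exactly. Their poses are not given: they have to be found in the camera images.
- cap_a: One of two outwardly identical loose ribbed aluminium caps, hollow, open below, about 0.13 kg, 44 mm across, 35.5 mm tall without the tab. Origin: centre of the lower rim; z up its axis, x along the tab. Inside: two opposite thread arcs, and a captive loose seal disc that cannot be seen, 3 mm thick in the good cap, 10.5 mm in the bad. Exactly one cap is good; it may be either.
- cap_b: The other cap, the same to look at as cap_a; origin and axes as for cap_a.
- cap_a_tab (a point): Middle of the finger tab on top of cap_a, 49.5 mm above its rim. The tab is 38 mm long (x), 12 mm thick (y), 28 mm high, from 35.5 to 63.5 mm above the rim: grip it across its thickness from above. Axes as the cap.
- cap_b_tab (a point): Middle of the finger tab on top of cap_b, 49.5 mm above its rim. The tab is 38 mm long (x), 12 mm thick (y), 28 mm high, from 35.5 to 63.5 mm above the rim: grip it across its thickness from above. Axes as the cap.
- gauge: The fixed thread gauge: aluminium base plate 110 (x) by 74 (y) by 18 mm, on it a steel flange 54 mm across, its flat top 28 mm above the bench, and on that an upright post with a coarse two-start right-hand thread, 33.6 mm across, lead 20 mm a turn. Origin: centre of the plate's underside; z up, x along the plate's long side.
- gauge_top (a point): Top of the post's plain tapered nose, flat and 14 mm across, 56 mm above the bench. A cap lowered upright over it, its tab parallel to the plate's long side (either way round, 15 degrees off is fine), rests on the thread with its rim 9 mm above the flange; it then screws down clockwise seen from above, 3.2 mm per rad, 0.8 mm axial play. The thread holds it after 0.5 rad.
- home (a point): Middle of the flange's top, 28 mm above the bench: where the rim's centre comes when a cap is home. From resting on the thread the good cap takes 2.8 rad (3.1 till tight) and little force. The bad one stops sinking after 0.6 to 1 rad, rim 6 to 7 mm up, its seal on the nose, and is tight by 1.3 rad: over 0.3 N m or 12 N downward is forcing. Turned back as far it lifts off.
- tray: The fixed open grey reject tray, 115 by 115 mm, 35 mm high, walls and floor 4 mm thick. Origin: centre of its underside; x and y along its sides.
- driver: Bystander: a loose screwdriver 190 mm long lying on the bench on the robot's side of the gauge. Origin on its underside.
- tin: Bystander: a loose dark steel bowl, 70 mm across and 40 mm high. Origin: centre of its underside.
- spool: Bystander: a loose grey spool standing upright, 56 mm across, 45 mm high. Origin: centre of its underside.
Things that resemble listed ones, but are neither listed nor needed, are in the scene too. What is shaped like the cap_a but pink, purple or turquoise is not meant.

How it is judged (in metres and radians):
At the end, for the whole second after the job is handed in: One cap is fully home on the gauge: its rim less than 2 mm above the flange, on the post's axis within 4 mm, tilted less than 0.08 rad. The other cap stands upright (within 0.2 rad) on the floor of the tray, its axis within 45 mm of the tray's middle along each side. Both are at rest (((z of cap_a in the frame of home below 0.002 m and horizontal distance between cap_a and home below 0.004 m and angle between cap_a's own z axis and vertical below 0.08 rad and linear speed of each of cap_a, cap_b below 0.02 m/s and x of cap_b in the frame of tray between -0.045 and 0.045 m and y of cap_b in the frame of tray between -0.045 and 0.045 m and z of cap_b in the frame of tray below 0.012 m and angle between cap_b's own z axis and vertical below 0.2 rad) or (z of cap_b in the frame of home below 0.002 m and horizontal distance between cap_b and home below 0.004 m and angle between cap_b's own z axis and vertical below 0.08 rad and linear speed of each of cap_b, cap_a below 0.02 m/s and x of cap_a in the frame of tray between -0.045 and 0.045 m and y of cap_a in the frame of tray between -0.045 and 0.045 m and z of cap_a in the frame of tray below 0.012 m and angle between cap_a's own z axis and vertical below 0.2 rad))); the robot touches nothing.
It fails at once if a cap is forced: its thread, rim and seal together bear on the gauge with more than 60 N (contact force between any of cap_a, cap_b and gauge above 60 N).
It fails at once if a bystander is moved by more than 30 mm (distance of any of driver, tin, spool from where it was at the start of the episode above 0.03 m).
It also fails if it takes over 72 s, if anything falls off the work surface, if the arm or the gripper's body presses on something with over 40 N, if the wrist force passes 120 N, or if a joint passes its speed limit or range.

ROBOT

A 7-joint arm with a two-finger parallel gripper is mounted at the origin on the work surface. World frame = base frame: x ahead of the robot, y to its left, z up, the work surface at z = 0. Lengths are in m, angles in degrees, forces in N, time in s.
With the tool pointing down it reaches from about 0.425 to 0.875 m from the base axis. Payload 4.7 kg.
Tool frame: the origin (TCP) lies midway between the tips of the shut fingers; the grasp point (between the pads) lies 19 mm behind it; y points along the fingers, x is the direction in which the jaws open and shut, and the axes are right-handed (so a half turn about y gives the same grasp; the last joint's range is limited). The gripper opens to 87 mm and grips with 3 to 60 N. Pads are 19 mm wide; open, the fingers measure 117 mm over their backs; the gripper's body (75 mm by 190 mm) begins 51 mm behind the grasp point.
Start: joints at [-72.244, 18.392, -4.016, 83.108, 1.295, 78.541, -3.26], TCP at [0.19, 0.622, 0.187] pointing down, gripper open.
Joint ranges: [-163.93, 163.93], [-17.29, 119.83], [-79.2, 71.16], [3.27, 140.29], [-89.18, 269.18], [5.43, 117.66], [-154.24, 154.24]. Speed limits (degrees/s): [147.25, 147.25, 180, 180, 180, 180, 180].

INTERFACE

Orientations are given as [roll, pitch, yaw] about the fixed x, y, z axes, in that order (R = Rz(yaw) Ry(pitch) Rx(roll)).
In Python, from cell import env gives the robot as it stands.
- The arm moves only by the tool carry_out, never from a script. Its argument "targets" is a list of rows, each a list of 2 entries, a list of its own where there are three numbers: the shift along the tool's x, y, z in mm, then the turn, a rotation vector about the tool's x, y, z in degrees. A call has 1 to 12 rows; each row shifts and turns the commanded pose from where the row before left it, along the tool's axes as they then stand; what a row does not reach is not made up. A row lasts 1/10 s, in which the tool goes at most 50 mm and 8.59 degrees, less where a joint would pass 70% of its speed; a pose out of reach is approached as far as the arm can. A call with a gripper value outside its range is refused whole. "jaw" is the opening, from 0 (shut) to 1 (fully open), set as the call begins (left out, the last holds). The fingers move at their own pace and stop on an object; "squeeze" is the grip in N (left out, the last holds). Time passes only in rows, so rows that do not move let the fingers close. It gives the time, the measured TCP pose, the force and the opening at its end, in the units of the state.
- env.get_obs(): the state, without advancing time (a new reading comes with each control period).
- env.read_camera(name): name is "scene" or "top" or "wrist"; returns the picture (420x560x3 uint8, red, green, blue); there is no depth.
- env.get_calibration(name): a dict with "fx", "fy", "cx", "cy" (pixels), "D" ([k1, k2, p1, p2, k3] as OpenCV has them; the pictures are not rectified), "R" (3x3) and "t" (3): a world point X has camera coordinates R X + t; the wrist camera has in their place "hand_eye" (4x4, takes a point from camera to tool coordinates, whose origin is the TCP and whose axes are the tool frame's). Camera axes: x right, y down, z forward; pixel columns grow to the right and rows downward; lengths in m; the calibration is good to about 2 mm. A picture is of the moment at which its call begins: read the wrist's pose just before it. get_calibration takes no time and is no camera call.
- env.sign_off(): hands the job in, once; it reports no verdict.
Trained networks look in the newest picture that a camera, given by its name, has taken for a name from the list of things; names that differ only in an ending like _2 or _b are one class to them, and where a whole thing is asked for, a point or a joint stands for the part that bears it (a point fixed in the world has none). Each returns a list of dicts, best first, with "p" (0 to 1); they miss things now and then, are a little off and sometimes report something else, mostly with a low value. They report only what shows in the picture. A call takes as long as a camera call. They do not tell look-alikes from the thing itself.
- env.outline_of(camera, label): "mask" (420x560 bool, what is visible of it) and "xy" ([column, row] in pixels, amid what is visible of it).
The state is a dict: "time_s": time; "qpos": joint angles; "joint_velocities": joint speeds; "effort": joint torques, N m; "tool_pos": TCP position; "tool_rot": TCP orientation; "force": force on the tool from outside, world axes, zero at the start; "wrist_torque": the same for the moment, N m; "grip_width": finger opening in m.
Only numpy, scipy, OpenCV 4.12 (cv2) and the standard library are available. Lean on these libraries where they do the work, as an engineer would, in place of code of your own. Each camera call takes 0.05 s, during which the arm holds its last target.

## Working session

There is one attempt and no reset: what is moved stays moved. The work goes in short steps, Python scripts to look and compute and a tool call to move; the robot and the scene stay as the last step left them, time stands still between calls to the robot, and variables do not carry over. Pictures are saved under pics/ and viewed, and the job is handed in when it is done.

Besides the shell and the picture viewer there is one more tool, called as name([rows], argument=value, ...), one row to a line, values as JSON. carry_out: Moves the arm, as the interface text tells. Its arguments: {"type":"object","properties":{"targets":{"type":"array","items":{"type":"array"}},"jaw":{"type":"number"},"squeeze":{"type":"number"}},"required":["targets"]}

```bash
ls; mkdir -p pics; python3 - <<'E'
from cell import env
import cv2
print(env.get_obs())
for c in ["scene","top","wrist"]:
    im=env.read_camera(c); cv2.imwrite(f"pics/{c}0.png",im[:,:,::-1]); k=env.get_calibration(c); print(c,k)
E
```

```text
pics
{'time_s': 0.0, 'qpos': array([-72.24507991,  18.4391941 ,  -4.01676443,  83.1745217 ,
         1.29549938,  78.54066256,  -3.2579372 ]), 'joint_velocities': array([ 0.04796604,  0.07661486,  0.01272753, -0.03604142, -0.03678347,
       -0.07118382,  0.07773576]), 'effort': array([-7.76639672e-05, -4.91296971e+01, -4.03763736e-01, -3.12533462e+01,
       -6.39255135e-02,  4.40199778e-02,  1.83264392e-04]), 'tool_pos': array([0.18932938, 0.62116966, 0.18636356]), 'tool_rot': array([-90.00582899,   0.10910247,  73.05814808]), 'force': array([0.42917159, 0.77442803, 0.28501111]), 'wrist_torque': array([ 0.01121651, -0.01093498,  0.01900518]), 'grip_width': 0.08730591392677857}
scene {'fx': 483.14309856162953, 'fy': 483.14309856162953, 'cx': 278.95111910609796, 'cy': 212.4454887090675, 'D': array([-0.15086779,  0.        ,  0.        ,  0.        ,  0.        ]), 'R': array([[-0.15092288,  0.98848501,  0.0109392 ],
       [ 0.59534046,  0.09972018, -0.79726133],
       [-0.78917173, -0.11381243, -0.60353518]]), 't': array([ 0.05353297, -0.28204286,  1.62259368])}
top {'fx': 411.8359
[... 203 characters left out ...]
,  0.00815134],
       [-0.99382855, -0.00477173, -0.11082437],
       [ 0.11085875, -0.00766968, -0.99380658]]), 't': array([0.03464229, 0.59416222, 0.96978965])}
wrist {'fx': 357.6383080549444, 'fy': 357.6383080549444, 'cx': 280.84830209662636, 'cy': 211.04386160997456, 'D': array([0.00471072, 0.        , 0.        , 0.        , 0.        ]), 'hand_eye': array([[ 9.99999504e-01, -9.41902366e-04,  3.23087664e-04,
         4.79584570e-04],
       [-5.64389927e-04, -2.68811265e-01,  9.63192704e-01,
        -1.97520640e-01],
       [-8.20383883e-04, -9.63192409e-01, -2.68811663e-01,
         7.35480474e-02],
       [ 0.00000000e+00,  0.00000000e+00,  0.00000000e+00,
         1.00000000e+00]])}
```

View pics/scene0.png

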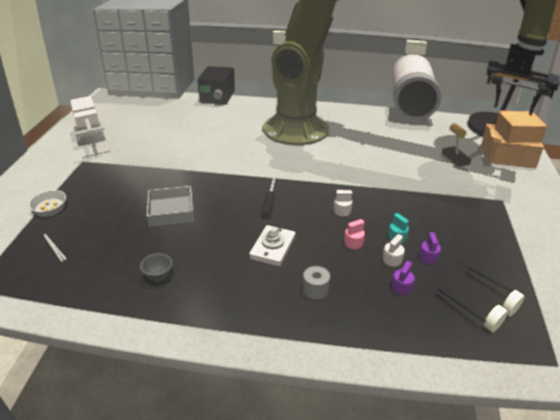

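View pics/top0.png

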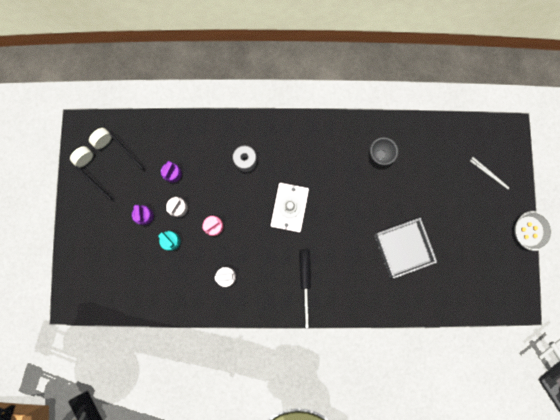

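View pics/wrist0.png

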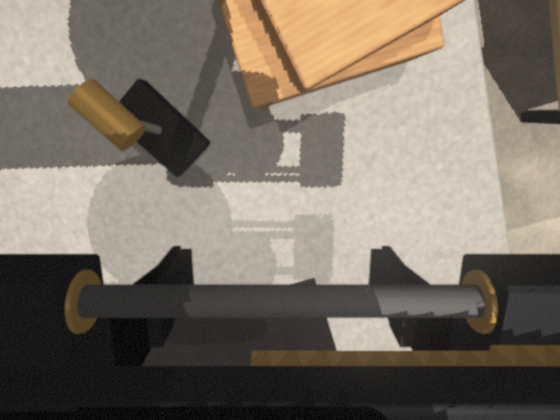

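```bash
cat > h.py <<'E'
import numpy as np, cv2
from cell import env
from scipy.spatial.transform import Rotation as Ro
def cam(name,obs=None):
    k=env.get_calibration(name); K=np.array([[k['fx'],0,k['cx']],[0,k['fy'],k['cy']],[0,0,1]]); D=np.array(k['D'])
    if 'hand_eye' in k:
        o=obs or env.get_obs(); T=np.eye(4); T[:3,:3]=Ro.from_euler('xyz',o['tool_rot'],degrees=True).as_matrix(); T[:3,3]=o['tool_pos']
        W=np.linalg.inv(T@np.array(k['hand_eye'])); R,t=W[:3,:3],W[:3,3]
    else: R,t=np.array(k['R']),np.array(k['t'])
    return K,D,R,t
def back(c,uv,z):
    K,D,R,t=c; n=cv2.undistortPoints(np.array(uv,float).reshape(-1,1,2),K,D).reshape(-1,2)
    o=-R.T@t; d=np.c_[n,np.ones(len(n))]@R
    return o+d*((z-o[2])/d[:,2])[:,None]
def proj(c,X):
    K,D,R,t=c; return cv2.projectPoints(np.array(X,float).reshape(-1,1,3),cv2.Rodrigues(R)[0],t,K,D)[0].reshape(-1,2)
def save(im,name,box=None,s=1):
    if box: im=im[box[1]:box[3],box[0]:box[2]]
    cv2.imwrite('pics/'+name,cv2.resize(im[:,:,::-1],None,fx=s,fy=s,interpolation=cv2.INTER_CUBIC))
E
python3 - <<'E'
from h import *
im=env.read_camera('top'); c=cam('top')
save(im,'topA.png',(120,130,320,290),4); save(im,'topB.png',(340,110,480,290),3)
for l,z in [('cap_a',.04),('gauge',.018),('tray',.035),('driver',.01),('tin',.04),('spool',.045)]:
    for d in env.outline_of('top',l):
        m=d['mask'].astype(np.uint8); r=cv2.minAreaRect(cv2.findNonZero(m))
        print(l,round(d['p'],2),np.round(d['xy'],1),m.sum(),np.round(back(c,d['xy'],z)[0],3),[np.round(x,1) for x in r], im[d['mask']].mean(0).astype(int))
E
```

```text
cap_a 0.82 [167.4 238.5] 324 [0.525 0.317 0.04 ] [array([169.5, 240. ]), array([18., 21.]), np.float64(90.0)] [ 65 198 194]
cap_a 0.8 [213.9 223.9] 280 [0.561 0.205 0.04 ] [array([212.5, 225.5]), array([18.4, 17. ]), np.float64(45.0)] [243 197 218]
cap_a 0.75 [144.8 215.4] 286 [0.581 0.375 0.04 ] [array([141.9, 214.5]), array([20.2, 16.8]), np.float64(18.4)] [145  69 176]
cap_a 0.73 [176.3 206.3] 320 [0.604 0.298 0.04 ] [array([177., 207.]), array([18., 20.]), np.float64(90.0)] [206 203 201]
cap_a 0.66 [226.3 277.3] 310 [0.434 0.173 0.04 ] [array([225., 276.]), array([18., 20.]), np.float64(90.0)] [242 240 239]
cap_a 0.54 [171.  175.2] 354 [0.68  0.314 0.04 ] [array([171.2, 172.8]), array([21.2, 19.1]), np.float64(45.0)] [131  64 157]
gauge 0.67 [287.3 206.6] 1317 [0.607 0.028 0.018] [array([289.1, 207.8]), array([29.9, 44.2]), np.float64(10.8)] [247 246 246]
tray 0.64 [405.7 250.2] 2286 [ 0.499 -0.26   0.035] [array([405.1, 247.9]), array([48.2, 49. ]), np.float64(70.3)] [203 202 201]
driver 0.75 [305.1 272.2] 482 [ 0.446 -0.016  0.01 ] [array([305.3, 287.4]), array([77.2, 10.3]), np.float64(87.8)] [71 71 72]
driver 0.64 [287.  206.7] 1372 [0.607 0.029 0.01 ] [array([289.2, 207.8]), array([31. , 45.5]), np.float64(11.3)] [244 243 242]
tin 0.79 [386.  150.8] 583 [ 0.745 -0.216  0.04 ] [array([384., 151.]), array([26., 26.]), np.float64(90.0)] [97 97 97]
spool 0.79 [244.4 155.9] 476 [0.728 0.134 0.045] [array([244.5, 158.5]), array([25., 23.]), np.float64(90.0)] [188 187 185]
```

View pics/topA.png

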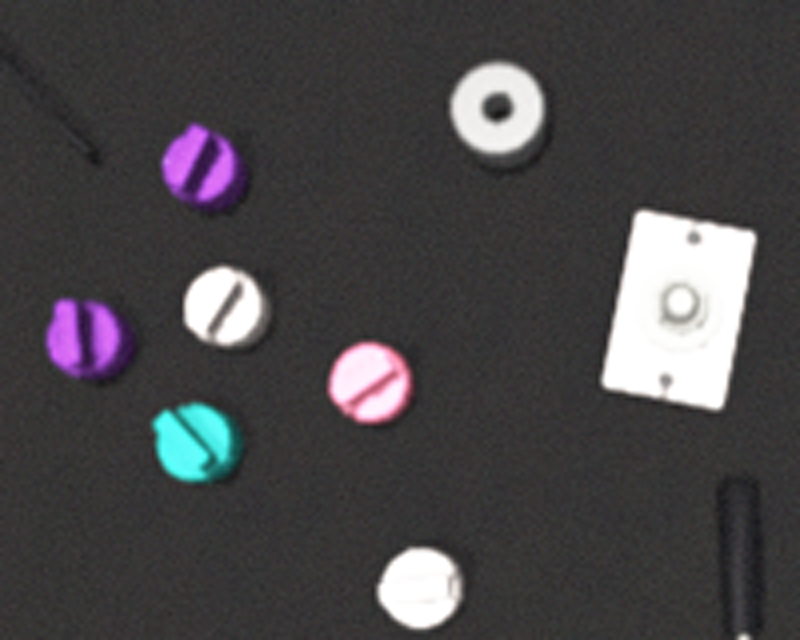

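```bash
cat >> h.py <<'E'
def plan(x,y,z,yaw,n):
    """n equal rows; prints the rows in tool axes"""
    o=env.get_obs(); p=np.array(o['tool_pos'])*1000; w0=o['tool_rot'][2]; dw=(yaw-w0+180)%360-180
    d=(np.array([x,y,z])*1000-p)/n
    rows=[]
    for i in range(n):
        w=w0+dw*i/n; R=Ro.from_euler('xyz',[-90,0,w],degrees=True).as_matrix()
        rows.append([[round(float(v),1) for v in R.T@d],[0,round(-dw/n,2),0]])
    print('from',np.round(p,1),np.round(o['tool_rot'],2),'t',round(o['time_s'],1)); print(rows)
E
python3 -c "
from h import *
plan(.434,.173,.187,0,12)"
```

```text
from [189.5 621.8 187.4] [-90.    -0.    73.05] t 0.5
[[[-29.8, 0.0, -30.4], [0, np.float64(6.09), 0]], [[-26.4, 0.0, -33.4], [0, np.float64(6.09), 0]], [[-22.8, 0.0, -36.0], [0, np.float64(6.09), 0]], [[-18.8, 0.0, -38.2], [0, np.float64(6.09), 0]], [[-14.7, 0.0, -40.0], [0, np.float64(6.09), 0]], [[-10.3, 0.0, -41.3], [0, np.float64(6.09), 0]], [[-5.9, 0.0, -42.2], [0, np.float64(6.09), 0]], [[-1.4, 0.0, -42.6], [0, np.float64(6.09), 0]], [[3.1, 0.0, -42.5], [0, np.float64(6.09), 0]], [[7.6, 0.0, -41.9], [0, np.float64(6.09), 0]], [[12.0, 0.0, -40.9], [0, np.float64(6.09), 0]], [[16.3, 0.0, -39.3], [0, np.float64(6.09), 0]]]
```

View pics/topB.png

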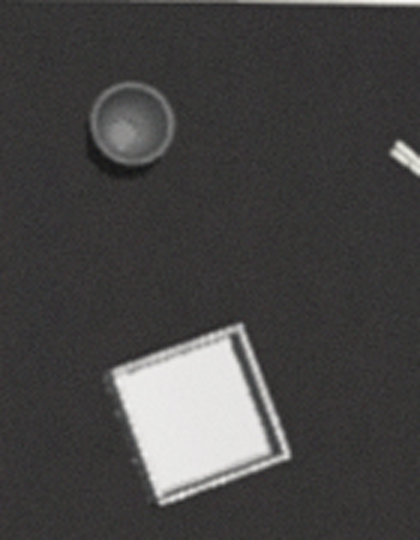

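The top view shows the white caps at (176,207) and (225,277), the gauge at (289,207) and the tray at (406,248). I'll move over the near white cap first.

carry_out([
  [[-30,0,-30],[0,6.1,0]],
  [[-26,0,-33],[0,6.1,0]],
  [[-23,0,-36],[0,6.1,0]],
  [[-19,0,-38],[0,6.1,0]],
  [[-15,0,-40],[0,6.1,0]],
  [[-10,0,-41],[0,6.1,0]],
  [[-6,0,-42],[0,6.1,0]],
  [[-1,0,-43],[0,6.1,0]],
  [[3,0,-42],[0,6.1,0]],
  [[8,0,-42],[0,6.1,0]],
  [[12,0,-41],[0,6.1,0]],
  [[16,0,-39],[0,6.1,0]],
])

```text
time_s: 1.7
tool_pos: [0.4331, 0.172, 0.1879]
tool_rot: [-89.9, -0.1, -0.4]
force: [0.0, 0.3, 0.2]
grip_width: 0.0867
```

```bash
python3 - <<'E'
from h import *
o=env.get_obs(); print(o['time_s'],o['tool_pos'],o['tool_rot'],o['qpos'],o['force'])
im=env.read_camera('wrist'); save(im,'w1.png'); c=cam('wrist',o)
for d in env.outline_of('wrist','cap_a'):
    print(d['p'],d['xy'],d['mask'].sum(),back(c,d['xy'],.04),im[d['mask']].mean(0))
E
```

```text
1.7 [0.43308974 0.172007   0.18788533] [-8.99449591e+01 -5.47072133e-02 -4.01135395e-01] [-46.651308    -5.16429719  20.60723262 108.75751899   1.84539311
  76.01137083 -26.965761  ] [0.02912818 0.2582366  0.16951864]
0.96 [544.9, 30.6] 1453 [[0.66592821 0.31227255 0.04      ]] [83.8017894  42.70061941 95.04542326]
0.95 [405.9, 147.1] 2265 [[0.55300692 0.21232318 0.04      ]] [216.46048565 157.97924945 173.18454746]
0.79 [377.8, 27.9] 2794 [[0.51942129 0.31586702 0.04      ]] [ 86.1166786  198.16392269 187.6095204 ]
0.77 [465.5, 47.3] 2944 [[0.59826458 0.2995081  0.04      ]] [187.33016304 181.00101902 175.8763587 ]
0.55 [282.6, 181.3] 1714 [[0.4350834  0.18015647 0.04      ]] [202.27887981 192.29929988 184.64760793]
```

View pics/w1.png

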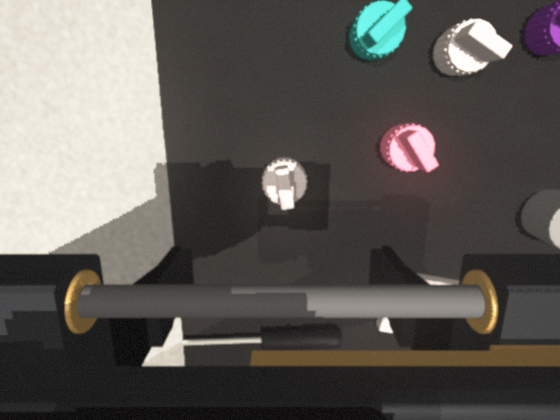

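```bash
python3 - <<'E'
from h import *
im=cv2.imread('pics/w1.png')[:,:,::-1]; save(im,'w1z.png',(245,145,325,225),8)
save(im,'w1y.png',(420,0,540,90),6)
im=cv2.imread('pics/top0.png')[:,:,::-1]; save(im,'t0z.png',(205,257,245,297),14)
E
```

```text
(no output)
```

View pics/w1z.png

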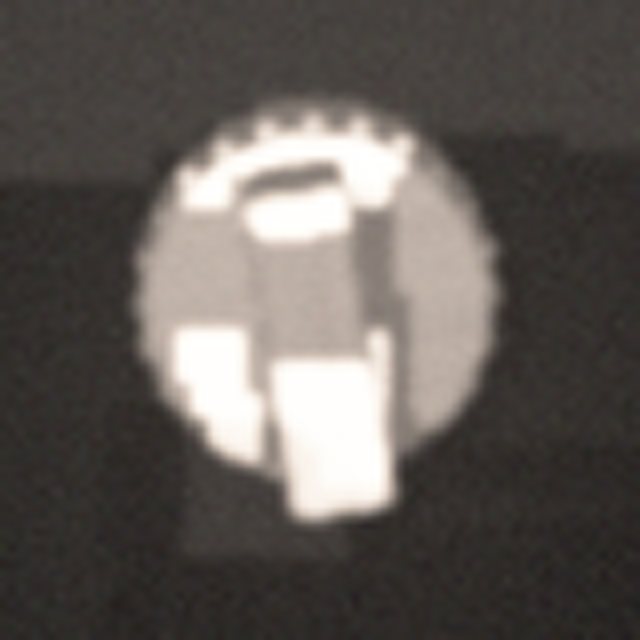

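View pics/w1y.png

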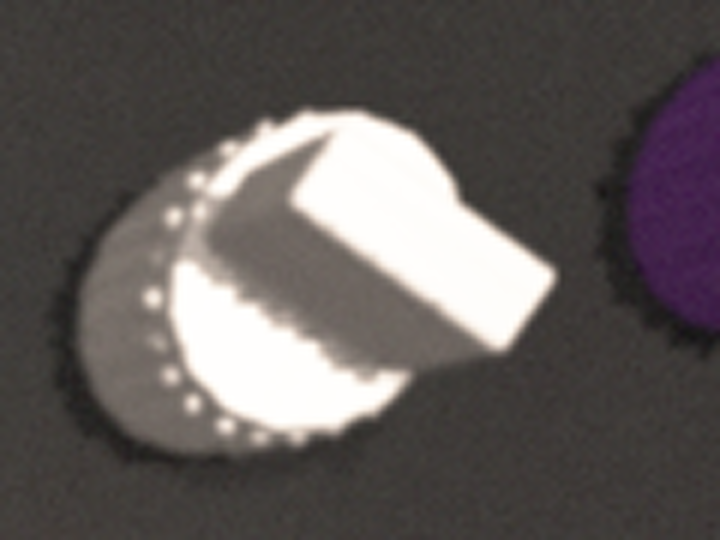

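View pics/t0z.png

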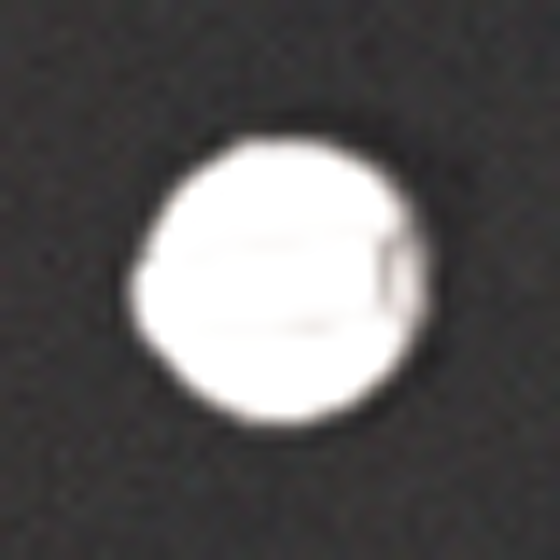

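```bash
python3 - <<'E'
from h import *
o=env.get_obs(); c=cam('wrist',o)
A=back(c,[(276.9,175),(289.4,174.5),(294.6,207.5),(281.3,209.6)],.0635)
B=back(c,[(468.3,33.3),(476.7,21.7),(512.5,45.8),(503.3,58.3)],.0635)
for P in (A,B):
    print(np.round(P,4), P.mean(0), np.linalg.norm(np.diff(P,axis=0),axis=1))
    for i,j in ((0,3),(1,2)): print(np.degrees(np.arctan2(*(P[j]-P[i])[[1,0]])))
ct=cam('top')
print(back(ct,[225.0,277],.0355),back(ct,[205+285/14,257+278/14],.03))
E
```

```text
[[0.4323 0.1856 0.0635]
 [0.4437 0.1859 0.0635]
 [0.4482 0.1548 0.0635]
 [0.4358 0.153  0.0635]] [0.44001491 0.16982878 0.0635    ] [0.01137309 0.03147477 0.01256595]
-83.87761716923441
-81.65351130936357
[[0.5914 0.3004 0.0635]
 [0.5971 0.3089 0.0635]
 [0.629  0.2903 0.0635]
 [0.6229 0.2809 0.0635]] [0.6100982 0.2951212 0.0635   ] [0.01022724 0.0369466  0.01125962]
-31.734431277578572
-30.12416873178069
[[0.43426717 0.17690977 0.0355    ]] [[0.43434573 0.17678467 0.03      ]]
```

```bash
python3 - <<'E'
from h import *
o=env.get_obs(); c=cam('wrist',o)
P=back(c,[(275.8,169),(287.8,167.5),(294.6,207.5),(281.3,209.6)],.0635)
print(np.round(P,4), P.mean(0), np.linalg.norm(np.diff(P,axis=0),axis=1))
for i,j in ((0,3),(1,2)): print(np.degrees(np.arctan2(*(P[j]-P[i])[[1,0]])))
plan(.4395,.1725,.09,8,9)
E
```

```text
[[0.4314 0.1911 0.0635]
 [0.4423 0.1923 0.0635]
 [0.4482 0.1548 0.0635]
 [0.4358 0.153  0.0635]] [0.43944405 0.17280655 0.0635    ] [0.01094007 0.03802295 0.01256595]
-83.42644678640497
-80.98495753373422
from [435.3 167.4 188.1] [-90.06  -0.12  -0.84] t 1.8
[[[0.5, 10.9, 0.6], [0, np.float64(-0.98), 0]], [[0.5, 10.9, 0.6], [0, np.float64(-0.98), 0]], [[0.5, 10.9, 0.6], [0, np.float64(-0.98), 0]], [[0.5, 10.9, 0.5], [0, np.float64(-0.98), 0]], [[0.5, 10.9, 0.5], [0, np.float64(-0.98), 0]], [[0.5, 10.9, 0.5], [0, np.float64(-0.98), 0]], [[0.5, 10.9, 0.5], [0, np.float64(-0.98), 0]], [[0.5, 10.9, 0.5], [0, np.float64(-0.98), 0]], [[0.5, 10.9, 0.5], [0, np.float64(-0.98), 0]]]
```

The arm was still settling when I took that picture, so I'm measuring again now that it's still.

```bash
python3 - <<'E'
from h import *
o=env.get_obs(); im=env.read_camera('wrist'); print(o['tool_pos'],env.get_obs()['tool_pos'],o['tool_rot'])
save(im,'w2z.png',(245,145,325,225),8); save(im,'w2y.png',(420,0,540,90),6)
E
```

```text
[0.43527849 0.16741938 0.18807495] [0.43367603 0.17088877 0.18788853] [-90.05516103  -0.11808132  -0.83887232]
```

View pics/w2z.png

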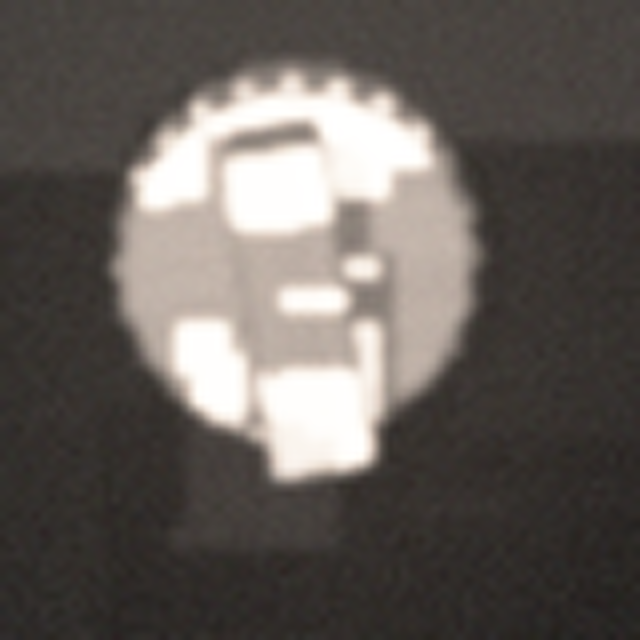

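View pics/w2y.png

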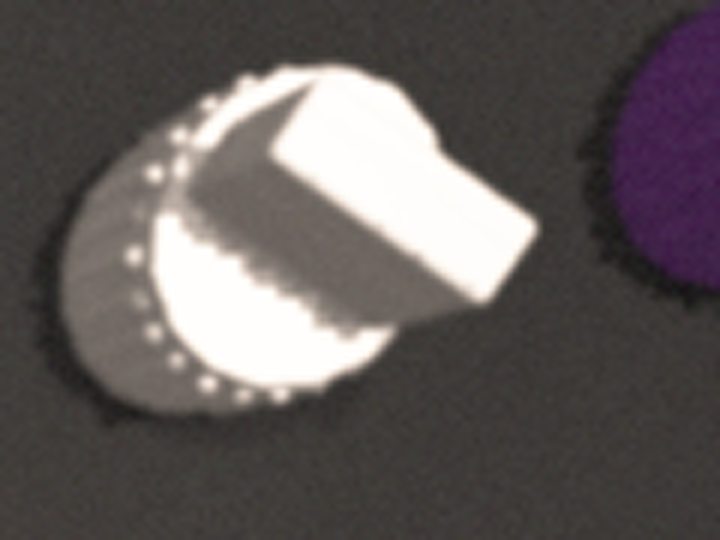

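```bash
python3 - <<'E'
from h import *
o={'tool_pos':[0.43527849,0.16741938,0.18807495],'tool_rot':[-90.05516103,-0.11808132,-0.83887232]}; c=cam('wrist',o)
for C,s,of in (([(220,155),(322,133),(378,465),(268,480)],8,(245,145)),([(270,150),(325,82),(540,230),(485,303)],6,(420,0))):
    P=back(c,np.array(C)/s+of,.0635)
    print(P.mean(0), np.linalg.norm(np.diff(P,axis=0),axis=1))
    for i,j in ((0,3),(1,2)): print(np.degrees(np.arctan2(*(P[j]-P[i])[[1,0]])))
o=env.get_obs(); im=env.read_camera('wrist'); print(o['tool_pos'],env.get_obs()['tool_pos'],o['tool_rot'])
E
```

```text
[0.43698879 0.1773845  0.0635    ] [0.01175601 0.03912221 0.01290664]
-82.85375025940888
-81.12363442578315
[0.60704202 0.30108456 0.0635    ] [0.01035661 0.03694938 0.01096525]
-31.54905855771775
-30.521627113101708
[0.43367603 0.17088877 0.18788853] [0.43263267 0.17308411 0.18774166] [-8.99626236e+01 -4.36603900e-02 -5.00156410e-01]
```

```bash
python3 -c "
from h import *
plan(.4365,.177,.085,8,8)"
```

```text
from [432.6 173.1 187.7] [-8.994e+01 -1.000e-02 -2.500e-01] t 1.9
[[[0.5, 12.8, 0.5], [0, np.float64(-1.03), 0]], [[0.5, 12.8, 0.5], [0, np.float64(-1.03), 0]], [[0.5, 12.8, 0.5], [0, np.float64(-1.03), 0]], [[0.5, 12.8, 0.5], [0, np.float64(-1.03), 0]], [[0.5, 12.8, 0.5], [0, np.float64(-1.03), 0]], [[0.5, 12.8, 0.4], [0, np.float64(-1.03), 0]], [[0.5, 12.8, 0.4], [0, np.float64(-1.03), 0]], [[0.5, 12.8, 0.4], [0, np.float64(-1.03), 0]]]
```

carry_out([
  [[0.5,14,0.5],[0,-1,0]],
  [[0.5,16,0.5],[0,-1,0]],
  [[0.5,18,0.5],[0,-1,0]],
  [[0.5,18,0.5],[0,-1,0]],
  [[0.5,16,0.5],[0,-1,0]],
  [[0.5,11,0.5],[0,-1,0]],
  [[0.5,7,0.5],[0,-1,0]],
  [[0.5,3,0.5],[0,-1,0]],
  [[0,0,0],[0,0,0]],
  [[0,0,0],[0,0,0]],
], jaw=0.6)

```text
time_s: 2.9
tool_pos: [0.4366, 0.1782, 0.085]
tool_rot: [-90.0, -0.1, 7.9]
force: [-0.2, -0.3, 0.3]
grip_width: 0.0523
```

```bash
python3 - <<'E'
from h import *
o=env.get_obs(); im=env.read_camera('wrist'); save(im,'w3.png'); print(o['tool_pos'],env.get_obs()['tool_pos'],o['tool_rot'],o['force'])
c=cam('wrist',o); print(proj(c,[o['tool_pos']]), proj(c,[[.437,.177,.0635]]))
E
```

```text
[0.43659558 0.17818315 0.08503623] [0.43662489 0.17813373 0.08511092] [-8.99721350e+01 -6.27567508e-02  7.85957760e+00] [-0.2078667  -0.30616195  0.29929141]
[[280.49150694 242.15581235]] [[280.86620565 232.21608782]]
```

View pics/w3.png

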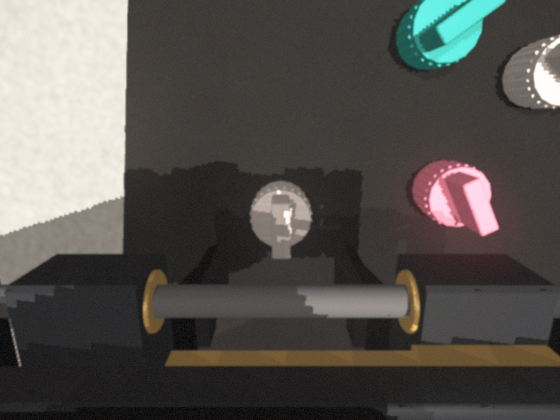

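```bash
python3 - <<'E'
from h import *
im=cv2.imread('pics/w3.png')[:,:,::-1]; save(cv2.convertScaleAbs(im,alpha=1.6),'w3z.png',(240,170,320,270),6)
E
```

```text
(no output)
```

View pics/w3z.png

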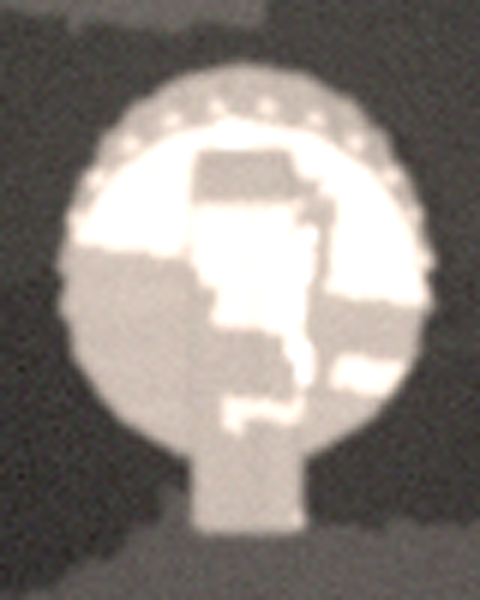

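```bash
python3 - <<'E'
from h import *
c=cam('wrist',{'tool_pos':[0.43659558,0.17818315,0.08503623],'tool_rot':[-89.972,-.0628,7.8596]})
P=back(c,[(240+245/6,170+203/6),(240+248/6,170+532/6)],.0635); print(P,P.mean(0),np.linalg.norm(P[0]-P[1]))
o=env.get_obs(); R=Ro.from_euler('xyz',o['tool_rot'],degrees=True).as_matrix(); print(R.T@(P.mean(0)-o['tool_pos'])*1000, o['tool_pos'])
E
```

```text
[[0.43440437 0.19576318 0.0635    ]
 [0.43981139 0.15878075 0.0635    ]] [0.43710788 0.17727196 0.0635    ] 0.03737560592651351
[ 0.33481774 21.61077481 -0.93281801] [0.43662489 0.17813373 0.08511092]
```

carry_out([
  [[0.3,10,-0.9],[0,0,0]],
  [[0,14,0],[0,0,0]],
  [[0,12,0],[0,0,0]],
  [[0,7,0],[0,0,0]],
  [[0,3,0],[0,0,0]],
  [[0,0,0],[0,0,0]],
])

```text
time_s: 3.55
tool_pos: [0.4364, 0.1768, 0.0381]
tool_rot: [-90.0, 0.0, 7.8]
force: [-0.4, 0.3, 0.2]
grip_width: 0.0523
```

carry_out([
  [[0,0,0],[0,0,0]],
  [[0,0,0],[0,0,0]],
  [[0,0,0],[0,0,0]],
  [[0,0,0],[0,0,0]],
  [[0,0,0],[0,0,0]],
], jaw=0, squeeze=25)

```text
time_s: 4.05
tool_pos: [0.4366, 0.1771, 0.0386]
tool_rot: [-90.0, -0.0, 7.9]
force: [-0.3, 0.9, -0.5]
grip_width: 0.0204
```

carry_out([
  [[0,0,0],[0,0,0]],
  [[0,0,0],[0,0,0]],
  [[0,-5,0],[0,0,0]],
  [[0,-10,0],[0,0,0]],
  [[0,-20,0],[0,0,0]],
  [[0,-30,0],[0,0,0]],
  [[0,-20,0],[0,0,0]],
  [[0,-5,0],[0,0,0]],
  [[0,0,0],[0,0,0]],
])

```text
time_s: 4.95
tool_pos: [0.4372, 0.1773, 0.1295]
tool_rot: [-89.9, -0.1, 7.9]
force: [-1.2, 0.4, -0.2]
grip_width: 0.0003
```

```bash
python3 - <<'E'
from h import *
o=env.get_obs(); im=env.read_camera('wrist'); save(im,'w4.png'); print(o['tool_pos'],o['tool_rot'],o['force'],o['grip_width'],o['time_s'])
im=env.read_camera('top'); save(im,'t4.png',(255,170,325,240),8)
im=env.read_camera('scene'); save(im,'s4.png',(230,200,310,280),8)
E
```

```text
[0.43715014 0.17734745 0.12946693] [-89.93333335  -0.11586098   7.85400317] [-1.23789798  0.44169001 -0.18993307] 0.00033796704791588144 4.95
```

View pics/t4.png

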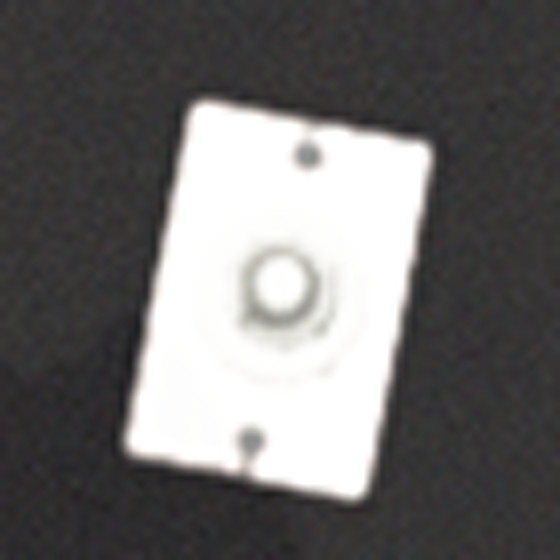

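View pics/s4.png

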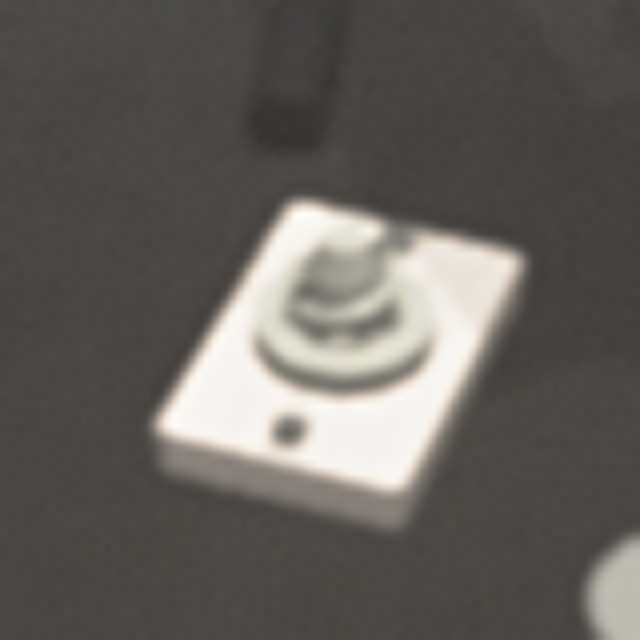

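View pics/w4.png

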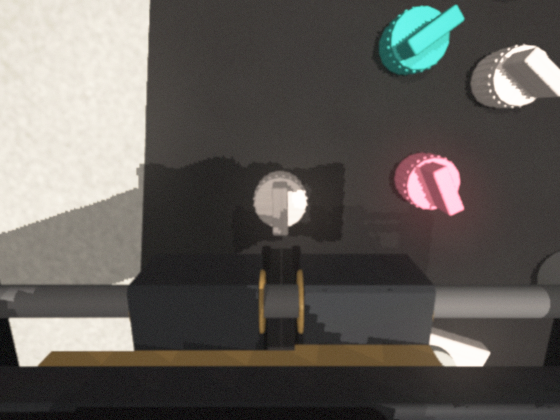

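The fingers were still closing when I lifted, and they shut above the cap. The cap stands unmoved at (281,200). I'll go back down and wait for the grip to hold.

carry_out([
  [[0,10,0],[0,0,0]],
  [[0,10,0],[0,0,0]],
  [[0,10,0],[0,0,0]],
  [[0,20,0],[0,0,0]],
  [[0,20,0],[0,0,0]],
  [[0,12,0],[0,0,0]],
  [[0,7,0],[0,0,0]],
  [[0,2,0],[0,0,0]],
  [[0,0,0],[0,0,0]],
], jaw=0.4)

```text
time_s: 6.0
tool_pos: [0.4368, 0.1771, 0.0376]
tool_rot: [-90.0, -0.0, 7.8]
force: [0.8, 0.5, -0.2]
grip_width: 0.0344
```

carry_out([
  [[0,0,0],[0,0,0]],
  [[0,0,0],[0,0,0]],
  [[0,0,0],[0,0,0]],
  [[0,0,0],[0,0,0]],
  [[0,0,0],[0,0,0]],
  [[0,0,0],[0,0,0]],
], jaw=0, squeeze=30)

```text
time_s: 6.6
tool_pos: [0.4366, 0.177, 0.0375]
tool_rot: [-90.0, -0.0, 7.9]
force: [0.1, 0.1, -0.7]
grip_width: 0.0014
```

```bash
python3 - <<'E'
from h import *
c=cam('top'); f=lambda a:(255+a[0]/8,170+a[1]/8)
n=back(c,[f((282,286))],.056)[0]; s=back(c,[f((308,155)),f((251,440))],.018); co=back(c,[f(x) for x in ((192,100),(435,145),(368,500),(127,455))],.018)
print(n,s,s.mean(0),np.degrees(np.arctan2(*(s[0]-s[1])[[1,0]])),co.mean(0),np.linalg.norm(np.diff(co,axis=0),axis=1))
print([np.degrees(np.arctan2(*(co[i]-co[j])[[1,0]])) for i,j in ((0,3),(1,2))])
c=cam('scene'); f=lambda a:(230+a[0]/8,200+a[1]/8)
print(back(c,[f((352,243))],.056)); co=back(c,[f(x) for x in ((290,200),(525,262),(408,490),(157,428))],.018); print(co.mean(0),np.linalg.norm(np.diff(co,axis=0),axis=1))
E
```

```text
[0.60416154 0.02171984 0.056     ] [[0.64997261 0.01281383 0.018     ]
 [0.56109443 0.03025431 0.018     ]] [0.60553352 0.02153407 0.018     ] -11.102032376067122 [0.60488224 0.02121472 0.018     ] [0.07691864 0.1125482  0.0753657 ]
[np.float64(-9.937072642575783), np.float64(-10.727751346023913)]
[[0.61286869 0.02736976 0.056     ]]
[0.61165983 0.02560932 0.018     ] [0.07649681 0.10633161 0.0753594 ]
```

```bash
python3 - <<'E'
from h import *
im=env.read_camera('wrist'); save(im,'w5.png'); im=env.read_camera('scene'); save(im,'s5.png',(290,150,430,270),5)
E
```

```text
(no output)
```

View pics/w5.png

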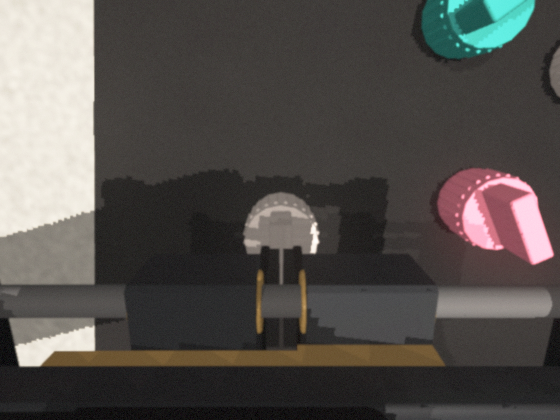

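View pics/s5.png

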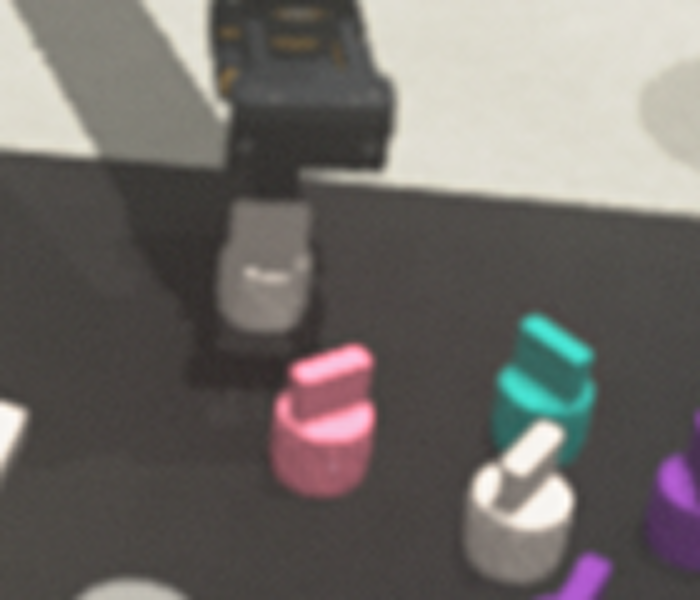

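```bash
python3 - <<'E'
from h import *
o=env.get_obs(); print(o['tool_pos'],o['grip_width'],o['qpos'],o['force'])
c=cam('scene'); f=lambda X:(proj(c,X)-[290,150])*5
p=o['tool_pos']; print('tcp',f([p,p+[0,0,.019],p+[0,0,.07]]))
m=np.array([.4369,.177,0])
t=np.array([.1385,-.99*1,0]); t=np.array([np.sin(np.radians(8)),-np.cos(np.radians(8)),0])
print('tab',f([m+t*.019+[0,0,.0635],m-t*.019+[0,0,.0635],m+t*.019+[0,0,.0355],m-t*.019+[0,0,.0355],m]))
E
```

```text
[0.43655092 0.17700314 0.03747609] 0.0006157542859203659 [-46.24875654   4.19149525  21.76822478 118.53815437  -1.84110619
  57.57648805 -15.69164767] [ 0.01413186  0.30455711 -0.08556231]
tcp [[262.6780269  245.19228411]
 [266.005923   214.76440663]
 [275.16338116 130.30400681]]
tab [[229.84275608 203.10417593]
 [304.51192021 204.42369607]
 [225.42435294 248.09283056]
 [299.10504568 249.34183264]
 [256.2071331  304.01154679]]
```

```bash
python3 - <<'E'
from h import *
im=env.read_camera('scene'); save(cv2.convertScaleAbs(im,alpha=2.0),'s6.png',(320,160,375,225),10)
im=env.read_camera('top'); save(im,'t6.png',(180,230,270,320),7)
E
```

```text
(no output)
```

View pics/s6.png

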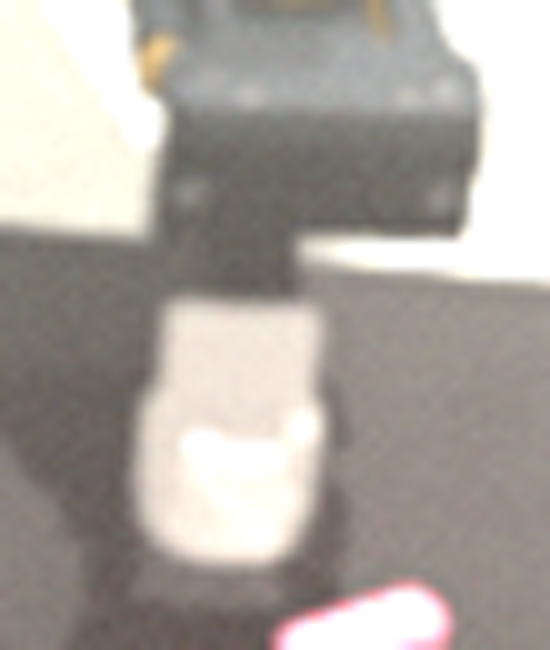

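View pics/t6.png

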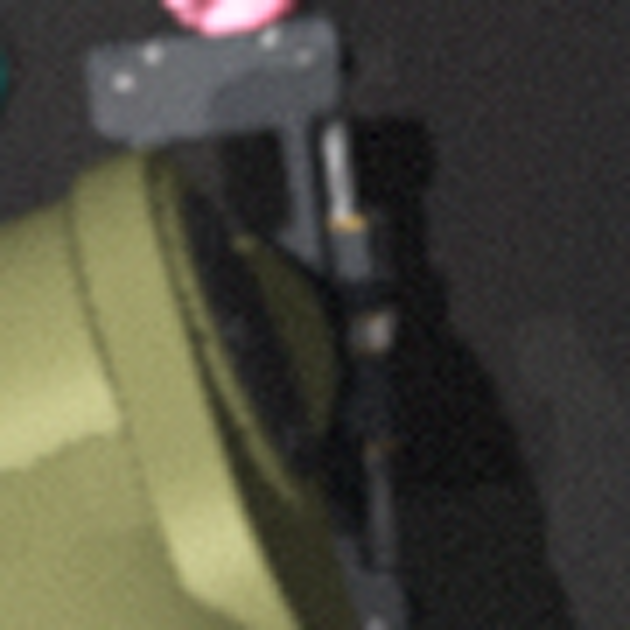

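The wrist and scene pictures both show the shut fingertips just above the tab, although the reported TCP is at 37 mm. The real tips seem to sit about 26–30 mm behind the stated TCP. I'll open the jaws and probe downward in small steps, watching the force.

carry_out([
  [[0,0,0],[0,0,0]],
  [[0,0,0],[0,0,0]],
  [[0,0,0],[0,0,0]],
  [[0,0,0],[0,0,0]],
  [[0,3,0],[0,0,0]],
  [[0,4,0],[0,0,0]],
  [[0,3,0],[0,0,0]],
  [[0,0,0],[0,0,0]],
], jaw=0.4)

```text
time_s: 7.6
tool_pos: [0.436, 0.1767, 0.0268]
tool_rot: [-90.0, 0.1, 7.9]
force: [-0.3, -0.5, 1.0]
grip_width: 0.0347
```

```bash
python3 - <<'E'
from h import *
o=env.get_obs();print(o['tool_pos'],o['force'],o['effort'])
im=env.read_camera('scene'); save(cv2.convertScaleAbs(im,alpha=2.0),'s7.png',(320,160,375,225),8)
im=env.read_camera('wrist'); save(cv2.convertScaleAbs(im,alpha=2.0),'w7.png')
E
```

```text
[0.43602096 0.17671373 0.0267747 ] [-0.32022429 -0.50492943  0.96648995] [ 2.31821112e-03 -2.90602255e+01  9.93022509e-01 -2.65983939e+01
 -7.07988208e-02 -5.07858815e-02  1.24814230e-02]
```

View pics/s7.png

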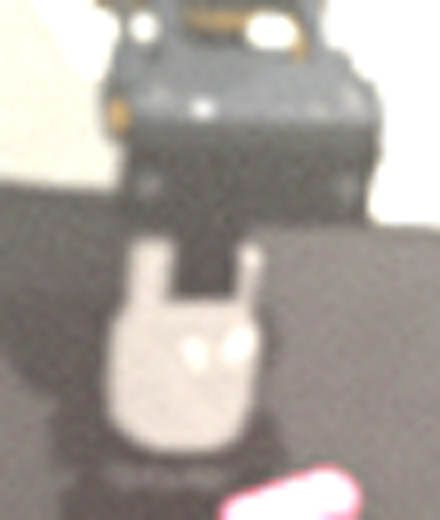

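View pics/w7.png

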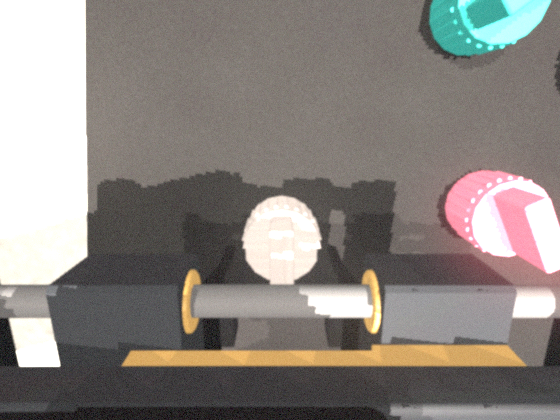

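```bash
python3 - <<'E'
from h import *
c=cam('scene')
for x in (.455,.46,.465):
  for z in (.03,.04,.045,.05,.06): print(x,z,proj(c,[[x,.177,z]])[0])
E
```

```text
0.455 0.03 [341.93729398 205.59036521]
0.455 0.04 [342.28824757 202.40602786]
0.455 0.045 [342.46469139 200.80222177]
0.455 0.05 [342.6417816  199.19060354]
0.455 0.06 [342.99790611 195.94376864]
0.46 0.03 [341.84412973 206.74260139]
0.46 0.04 [342.19607834 203.55347519]
0.46 0.045 [342.37302839 201.94720141]
0.46 0.05 [342.55063072 200.33306589]
0.46 0.06 [342.90779733 197.08104535]
0.465 0.03 [341.75024784 207.90235492]
0.465 0.04 [342.10319434 204.70846215]
0.465 0.045 [342.28065215 203.09973132]
0.465 0.05 [342.45876818 201.48308882]
0.465 0.06 [342.81698022 198.22590219]
```

carry_out([
  [[0,3,0],[0,0,0]],
  [[0,4,0],[0,0,0]],
  [[0,4,0],[0,0,0]],
  [[0,3,0],[0,0,0]],
  [[0,0,0],[0,0,0]],
])

```text
time_s: 8.2
tool_pos: [0.4361, 0.1767, 0.0129]
tool_rot: [-90.0, 0.1, 7.9]
force: [1.0, 0.7, 0.1]
grip_width: 0.0346
```

carry_out([
  [[0,0,0],[0,0,0]],
  [[0,0,0],[0,0,0]],
  [[0,0,0],[0,0,0]],
  [[0,0,0],[0,0,0]],
  [[0,0,0],[0,0,0]],
  [[0,0,0],[0,0,0]],
], jaw=0, squeeze=25)

```text
time_s: 8.8
tool_pos: [0.4367, 0.1771, 0.0136]
tool_rot: [-90.0, -0.0, 7.9]
force: [0.1, -0.1, 0.2]
grip_width: 0.0122
```

```bash
python3 - <<'E'
from h import *
o=env.get_obs();print(o['tool_pos'],o['force'],o['grip_width'])
im=env.read_camera('scene'); save(cv2.convertScaleAbs(im,alpha=2.0),'s8.png',(320,160,375,225),8)
im=env.read_camera('wrist'); save(cv2.convertScaleAbs(im,alpha=2.0),'w8.png')
E
```

```text
[0.4366579  0.17708948 0.01361407] [ 0.13445413 -0.07778038  0.21079015] 0.012234763624689893
```

View pics/s8.png

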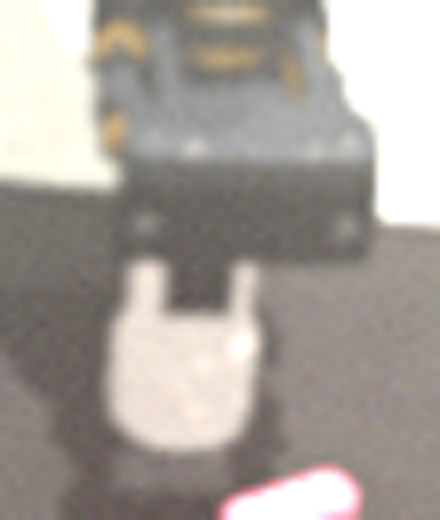

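View pics/w8.png

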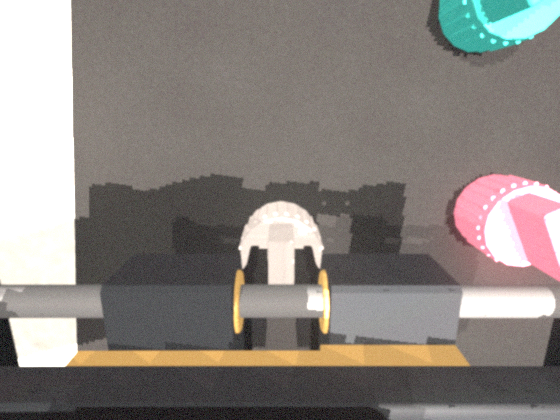

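Held: the jaws stopped at 12.2 mm with the TCP 13.6 mm above the rim. I'll lift and carry it to just beyond the gauge, so the wrist camera can see the gauge.

carry_out([
  [[0,-5,0],[0,0,0]],
  [[0,-15,0],[0,0,0]],
  [[0,-30,0],[0,0,0]],
  [[0,-40,0],[0,0,0]],
  [[0,-30,0],[0,0,0]],
  [[0,-8,0],[0,0,0]],
  [[0,0,0],[0,0,0]],
])

```text
time_s: 9.6
tool_pos: [0.4372, 0.1774, 0.1424]
tool_rot: [-89.9, -0.1, 7.9]
force: [-0.3, 0.5, -1.2]
grip_width: 0.0117
```

```bash
python3 -c "
from h import *
print(env.get_obs()['grip_width'])
plan(.665,.010,.1416,79.3,11)"
```

```text
0.01167842301620208
from [437.2 177.4 142.4] [-89.93  -0.12   7.85] t 9.6
[[[18.4, 0.1, -17.9], [0, np.float64(-6.5), 0]], [[16.3, 0.1, -19.9], [0, np.float64(-6.5), 0]], [[13.9, 0.1, -21.6], [0, np.float64(-6.5), 0]], [[11.4, 0.1, -23.0], [0, np.float64(-6.5), 0]], [[8.7, 0.1, -24.2], [0, np.float64(-6.5), 0]], [[5.9, 0.1, -25.0], [0, np.float64(-6.5), 0]], [[3.1, 0.1, -25.5], [0, np.float64(-6.5), 0]], [[0.2, 0.1, -25.7], [0, np.float64(-6.5), 0]], [[-2.7, 0.1, -25.6], [0, np.float64(-6.5), 0]], [[-5.6, 0.1, -25.1], [0, np.float64(-6.5), 0]], [[-8.4, 0.1, -24.3], [0, np.float64(-6.5), 0]]]
```

carry_out([
  [[18,0,-18],[0,-6.5,0]],
  [[16,0,-20],[0,-6.5,0]],
  [[14,0,-22],[0,-6.5,0]],
  [[11,0,-23],[0,-6.5,0]],
  [[9,0,-24],[0,-6.5,0]],
  [[6,0,-25],[0,-6.5,0]],
  [[3,0,-25],[0,-6.5,0]],
  [[0,0,-26],[0,-6.5,0]],
  [[-3,0,-26],[0,-6.5,0]],
  [[-6,0,-25],[0,-6.5,0]],
  [[-8,0,-24],[0,-6.5,0]],
])

```text
time_s: 10.7
tool_pos: [0.6625, 0.0079, 0.1382]
tool_rot: [-89.7, 0.1, 79.6]
force: [0.6, 0.1, -0.3]
grip_width: 0.0118
```

carry_out([
  [[0,0,0],[0,0,0]],
  [[0,0,0],[0,0,0]],
  [[0,0,0],[0,0,0]],
])

```text
time_s: 11.0
tool_pos: [0.6619, 0.0099, 0.1398]
tool_rot: [-89.8, 0.0, 79.3]
force: [0.2, 1.0, -0.9]
grip_width: 0.012
```

```bash
python3 - <<'E'
from h import *
o=env.get_obs();print(repr(o['tool_pos']),o['tool_rot'],o['force'],o['wrist_torque'],o['grip_width'])
im=env.read_camera('wrist'); print(env.get_obs()['tool_pos']); cv2.imwrite('pics/w9.png',im[:,:,::-1]); save(im,'w9z.png',(180,40,380,240),4)
E
```

```text
array([0.66194076, 0.00986787, 0.13984392]) [-8.98288316e+01  2.80518116e-03  7.93448293e+01] [ 0.17433431  0.96626761 -0.88852123] [ 0.01412864  0.04845857 -0.0253591 ] 0.011956708488017036
[0.66219118 0.01013407 0.14040745]
```

View pics/w9.png

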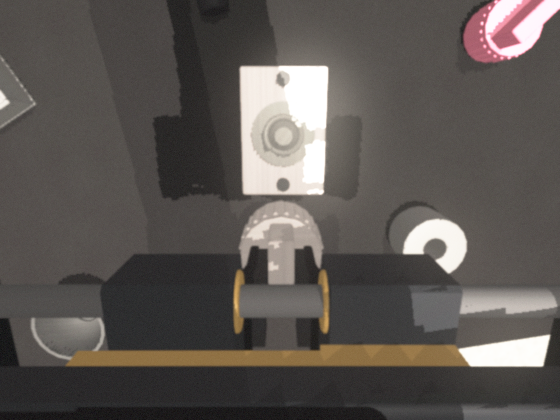

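View pics/w9z.png

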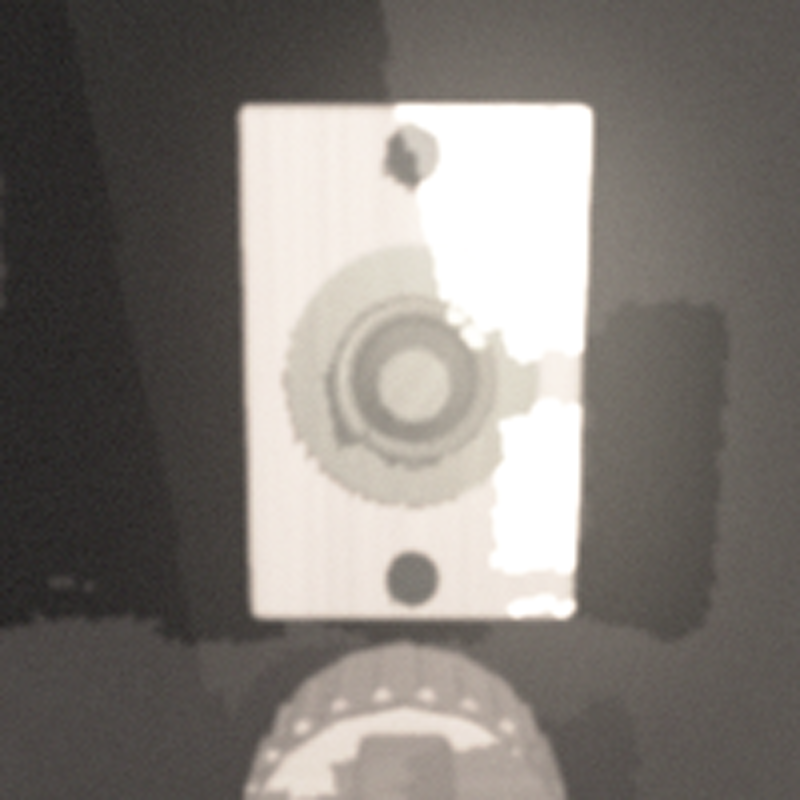

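```bash
python3 - <<'E'
from h import *
o={'tool_pos':[.6620,.0099,.1400],'tool_rot':[-89.83,0,79.34]}; c=cam('wrist',o); f=lambda a:(180+a[0]/4,40+a[1]/4)
n=back(c,[f((414,385))],.056)[0]; s=back(c,[f((411,157)),f((411,578))],.018)
co=back(c,[f(x) for x in ((238,103),(592,103),(577,618),(252,618))],.018)
print(n,s.mean(0),np.degrees(np.arctan2(*(s[1]-s[0])[[1,0]])),co.mean(0),np.linalg.norm(np.diff(co,axis=0),axis=1))
print([np.degrees(np.arctan2(*(co[i]-co[j])[[1,0]])) for i,j in ((3,0),(2,1))])
R=Ro.from_euler('xyz',[-90,0,79.34],degrees=True).as_matrix()
print('tab centre col check: top of tab', proj(c,[np.array(o['tool_pos'])+[0,0,.05]]), R.T@(np.array([n[0],n[1],0])-[.6620,.0099,0])*1000)
E
```

```text
[0.60834821 0.02271726 0.056     ] [0.60867012 0.0222892  0.018     ] -10.62541456863795 [0.60820204 0.02321072 0.018     ] [0.07374872 0.10989374 0.07440032]
[np.float64(-10.811985364750786), np.float64(-10.472240319581068)]
tab centre col check: top of tab [[279.75368163 279.53683621]] [2.67152109e+00 2.26677194e-15 5.50968223e+01]
```

carry_out([
  [[0.7,0,10],[0,0,0]],
  [[0.7,4,17],[0,0,0]],
  [[0.7,10,16],[0,0,0]],
  [[0.6,12,9],[0,0,0]],
  [[0,12,3],[0,0,0]],
  [[0,10,0],[0,0,0]],
  [[0,6,0],[0,0,0]],
  [[0,3,0],[0,0,0]],
  [[0,0,0],[0,0,0]],
  [[0,0,0],[0,0,0]],
])

```text
time_s: 12.05
tool_pos: [0.6104, 0.0215, 0.0848]
tool_rot: [-90.0, 0.0, 79.3]
force: [-0.2, 0.1, -1.4]
grip_width: 0.0118
```

```bash
python3 - <<'E'
from h import *
o=env.get_obs();print(repr(o['tool_pos']),o['tool_rot'],o['force'],o['wrist_torque'],o['grip_width'],o['qpos'])
im=env.read_camera('scene'); print(env.get_obs()['tool_pos']); save(im,'s10.png',(220,180,330,280),6)
E
```

```text
array([0.61035159, 0.0214575 , 0.08475437]) [-9.00399728e+01  1.71179400e-03  7.93345064e+01] [-0.24190814  0.0596053  -1.3527404 ] [0.00047831 0.01483274 0.01886796] 0.011764652509126177 [-26.49366956  18.57813316  26.54496996  97.18109182  -8.93451103
  66.30318543  81.78955121]
[0.61037297 0.02146322 0.08485891]
```

View pics/s10.png

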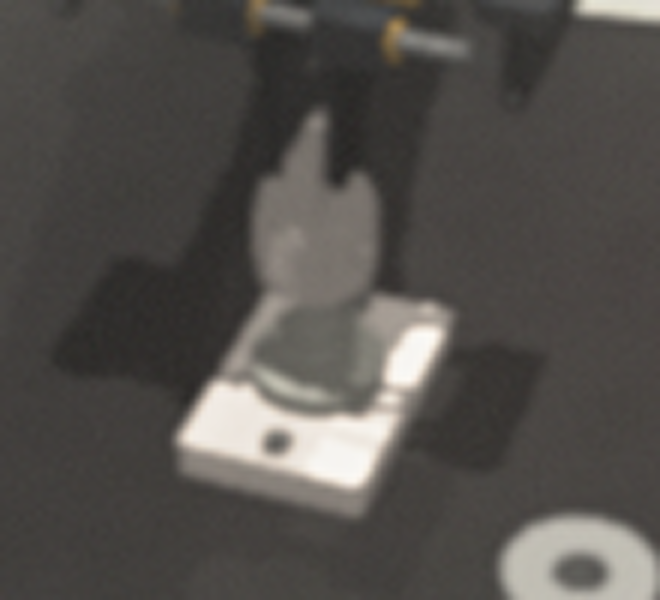

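carry_out([
  [[0.4,3,1.1],[0,0,0]],
  [[0.4,5,1.1],[0,0,0]],
  [[0,6,0],[0,0,0]],
  [[0,5,0],[0,0,0]],
  [[0,3,0],[0,0,0]],
  [[0,1,0],[0,0,0]],
  [[0,0,0],[0,0,0]],
])

```text
time_s: 12.8
tool_pos: [0.6077, 0.0228, 0.0613]
tool_rot: [-90.0, 0.0, 79.3]
force: [0.2, -0.3, -0.6]
grip_width: 0.0115
```

Rim at about 47.7 mm, with no contact yet. Continuing gently.

carry_out([
  [[0,2,-0.5],[0,0,0]],
  [[0,2,0],[0,0,0]],
  [[0,2,0],[0,0,0]],
  [[0,1,0],[0,0,0]],
  [[0,0,0],[0,0,0]],
])

```text
time_s: 13.3
tool_pos: [0.6081, 0.0228, 0.0542]
tool_rot: [-90.0, 0.0, 79.4]
force: [-0.3, -0.9, -0.8]
grip_width: 0.0119
```

carry_out([
  [[0,1,0],[0,0,0]],
  [[0,1,0],[0,0,0]],
  [[0,0,0],[0,0,0]],
  [[0,0,0],[0,0,0]],
])

```text
time_s: 13.7
tool_pos: [0.6083, 0.0228, 0.0524]
tool_rot: [-90.0, -0.0, 79.4]
force: [0.3, 0.1, -1.5]
grip_width: 0.0117
```

carry_out([
  [[0,1,0],[0,0,0]],
  [[0,0,0],[0,0,0]],
  [[0,0,0],[0,0,0]],
])

```text
time_s: 14.0
tool_pos: [0.6082, 0.0228, 0.0514]
tool_rot: [-90.0, -0.0, 79.4]
force: [0.9, -0.3, -0.8]
grip_width: 0.012
```

carry_out([
  [[0,1,0],[0,0,0]],
  [[0,0,0],[0,0,0]],
  [[0,0,0],[0,0,0]],
])

```text
time_s: 14.3
tool_pos: [0.6084, 0.0228, 0.0506]
tool_rot: [-90.0, -0.0, 79.4]
force: [0.7, -0.2, -1.5]
grip_width: 0.0116
```

carry_out([
  [[0,0.7,0],[0,0,0]],
  [[0,0,0],[0,0,0]],
  [[0,0,0],[0,0,0]],
])

```text
time_s: 14.6
tool_pos: [0.6086, 0.0228, 0.0503]
tool_rot: [-90.0, -0.0, 79.4]
force: [-1.8, -0.0, 3.3]
grip_width: 0.0119
```

carry_out([
  [[0,0.7,0],[0,0,0]],
  [[0,0,0],[0,0,0]],
  [[0,0,0],[0,0,0]],
])

```text
time_s: 14.9
tool_pos: [0.6087, 0.0228, 0.0502]
tool_rot: [-90.0, -0.0, 79.3]
force: [-1.6, 0.2, 6.7]
grip_width: 0.0116
```

Contact at TCP z = 50.3 mm, as expected. Turning clockwise (positive about tool y) while following the thread's pitch.

carry_out([
  [[0,0.22,0],[0,4,0]],
  [[0,0.22,0],[0,4,0]],
  [[0,0.22,0],[0,4,0]],
  [[0,0.22,0],[0,4,0]],
  [[0,0.22,0],[0,4,0]],
  [[0,0.22,0],[0,4,0]],
  [[0,0,0],[0,0,0]],
])

```text
time_s: 15.6
tool_pos: [0.6093, 0.0218, 0.0488]
tool_rot: [-90.1, -0.0, 55.2]
force: [-1.0, -1.0, 7.1]
grip_width: 0.0118
```

```bash
python3 - <<'E'
from h import *
o=env.get_obs();print(o['tool_pos'],o['tool_rot'],o['force'],o['wrist_torque'],o['grip_width'])
E
```

```text
[0.60929165 0.02183191 0.04877481] [-9.01262290e+01 -3.34632773e-02  5.52298414e+01] [-1.01489071 -0.96016092  7.11498697] [-0.3342824   0.16240433 -0.02952744] 0.011760843275729795
```

carry_out([
  [[0,0.22,0],[0,4,0]],
  [[0,0.22,0],[0,4,0]],
  [[0,0.22,0],[0,4,0]],
  [[0,0.22,0],[0,4,0]],
])

```text
time_s: 16.0
tool_pos: [0.6094, 0.0219, 0.0481]
tool_rot: [-90.1, -0.1, 39.2]
force: [-1.0, -0.8, 8.0]
grip_width: 0.0117
```

```bash
python3 - <<'E'
from h import *
o=env.get_obs();print(o['tool_pos'],o['tool_rot'],o['force'],o['wrist_torque'],o['grip_width'])
E
```

```text
[0.60943623 0.02194111 0.04811234] [-90.11106067  -0.0906165   39.16414505] [-0.97342402 -0.80172244  7.98837199] [-0.27142234  0.21950071 -0.01165791] 0.011661893439725752
```

carry_out([
  [[0,0.22,0],[0,4,0]],
  [[0,0.22,0],[0,4,0]],
  [[0,0.22,0],[0,4,0]],
])

```text
time_s: 16.3
tool_pos: [0.6097, 0.0221, 0.0481]
tool_rot: [-90.1, -0.1, 27.2]
force: [-2.6, -0.8, 9.6]
grip_width: 0.0116
```

```bash
python3 - <<'E'
from h import *
o=env.get_obs();print(o['tool_pos'],o['tool_rot'],o['force'],o['wrist_torque'],o['grip_width'])
E
```

```text
[0.60967501 0.02207069 0.04806694] [-90.08301748  -0.14017068  27.17513112] [-2.57637847 -0.84339616  9.6431799 ] [-0.32865614  0.49099961 -0.03011726] 0.01157740933261767
```

carry_out([
  [[0,0.1,0],[0,4,0]],
  [[0,0.1,0],[0,4,0]],
  [[0,0,0],[0,0,0]],
])

```text
time_s: 16.6
tool_pos: [0.6096, 0.0221, 0.0481]
tool_rot: [-90.1, -0.1, 19.3]
force: [-2.8, -1.4, 11.5]
grip_width: 0.0119
```

```bash
python3 - <<'E'
from h import *
o=env.get_obs();print(o['tool_pos'],o['tool_rot'],o['force'],o['wrist_torque'],o['grip_width'])
E
```

```text
[0.60959969 0.02211496 0.04805235] [-90.0583748   -0.13953839  19.25505317] [-2.77441075 -1.38876001 11.50499535] [-0.31748586  0.62475625  0.01803939] 0.011902235710330264
```

The cap stopped sinking after about 0.7 rad, with the rim about 6.8 mm up and force building, so this is the bad cap. Backing it off.

carry_out([
  [[0,-0.6,0],[0,-4,0]],
  [[0,-0.5,0],[0,-5,0]],
  [[0,-0.3,0],[0,-6,0]],
  [[0,-0.3,0],[0,-6,0]],
  [[0,-0.3,0],[0,-6,0]],
  [[0,-0.3,0],[0,-6,0]],
])

```text
time_s: 17.2
tool_pos: [0.6087, 0.0222, 0.0487]
tool_rot: [-90.1, -0.0, 52.6]
force: [-0.7, -0.8, 3.2]
grip_width: 0.0116
```

carry_out([
  [[0,-0.3,0],[0,-6,0]],
  [[0,-0.3,0],[0,-6,0]],
  [[0,-0.3,0],[0,-6,0]],
  [[0,-0.3,0],[0,-6,0]],
  [[0,-0.3,0],[0,-3,0]],
  [[0,0,0],[0,0,0]],
])

```text
time_s: 17.8
tool_pos: [0.609, 0.0226, 0.0502]
tool_rot: [-90.1, -0.0, 79.3]
force: [1.3, 0.1, 2.5]
grip_width: 0.0119
```

Back at the starting angle. Lifting off slowly.

carry_out([
  [[0,-1,0],[0,0,0]],
  [[0,-1,0],[0,0,0]],
  [[0,-1,0],[0,0,0]],
])

```text
time_s: 18.1
tool_pos: [0.6076, 0.0228, 0.0522]
tool_rot: [-89.9, 0.0, 79.3]
force: [0.1, 0.2, -0.5]
grip_width: 0.0118
```

carry_out([
  [[0,-4,0],[0,0,0]],
  [[0,-10,0],[0,0,0]],
  [[0,-20,0],[0,0,0]],
  [[0,-25,0],[0,0,0]],
  [[0,-20,0],[0,0,0]],
  [[0,-10,0],[0,0,0]],
  [[0,-4,0],[0,0,0]],
  [[0,0,0],[0,0,0]],
])

```text
time_s: 18.9
tool_pos: [0.6083, 0.0228, 0.146]
tool_rot: [-90.0, -0.0, 79.4]
force: [-0.7, 0.0, -0.9]
grip_width: 0.012
```

```bash
python3 - <<'E'
from h import *
o=env.get_obs();print(o['tool_pos'],o['grip_width'])
im=env.read_camera('wrist'); save(im,'w11.png')
im=cv2.imread('pics/topB.png');c=cam('top'); f=lambda a:(340+a[0]/3,110+a[1]/3)
co=back(c,[f(x) for x in ((110,370),(240,323),(290,457),(160,505))],.035); print(co.mean(0),np.linalg.norm(np.diff(co,axis=0),axis=1), np.degrees(np.arctan2(*(co[1]-co[0])[[1,0]])))
E
```

```text
[0.60828005 0.02283862 0.14596319] 0.012029447182850934
[ 0.50523577 -0.26258443  0.035     ] [0.11517809 0.11567681 0.11456753] -70.38205791368283
```

View pics/w11.png

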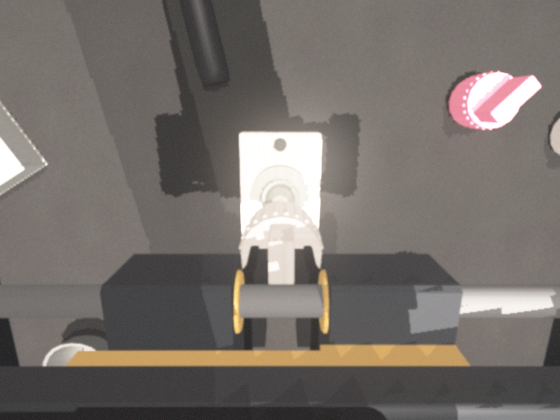

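```bash
python3 -c "
from h import *
plan(.507,-.262,.11,79.4,8)"
```

```text
from [607.8  22.8 145.2] [-8.995e+01  1.000e-02  7.935e+01] t 18.9
[[[-37.3, 4.4, 5.8], [0, np.float64(-0.01), 0]], [[-37.3, 4.4, 5.8], [0, np.float64(-0.01), 0]], [[-37.3, 4.4, 5.8], [0, np.float64(-0.01), 0]], [[-37.3, 4.4, 5.8], [0, np.float64(-0.01), 0]], [[-37.3, 4.4, 5.8], [0, np.float64(-0.01), 0]], [[-37.3, 4.4, 5.8], [0, np.float64(-0.01), 0]], [[-37.3, 4.4, 5.8], [0, np.float64(-0.01), 0]], [[-37.3, 4.4, 5.8], [0, np.float64(-0.01), 0]]]
```

carry_out([
  [[-15,0,2],[0,0,0]],
  [[-30,0,5],[0,0,0]],
  [[-45,0,7],[0,0,0]],
  [[-45,0,7],[0,0,0]],
  [[-45,0,7],[0,0,0]],
  [[-45,0,7],[0,0,0]],
  [[-40,0,6],[0,0,0]],
  [[-22,5,4],[0,0,0]],
  [[-11,10,1],[0,0,0]],
  [[0,10,0],[0,0,0]],
  [[0,5,0],[0,0,0]],
  [[0,0,0],[0,0,0]],
])

```text
time_s: 20.15
tool_pos: [0.508, -0.259, 0.1141]
tool_rot: [-89.8, -0.1, 79.5]
force: [-0.3, -0.1, -0.6]
grip_width: 0.0117
```

```bash
python3 - <<'E'
from h import *
o=env.get_obs();print(o['tool_pos'],o['tool_rot'],o['grip_width'])
im=env.read_camera('wrist'); save(im,'w12.png')
E
```

```text
[ 0.50795067 -0.25903078  0.11406273] [-8.98361691e+01 -6.80204016e-02  7.95283803e+01] 0.01170972512606627
```

View pics/w12.png

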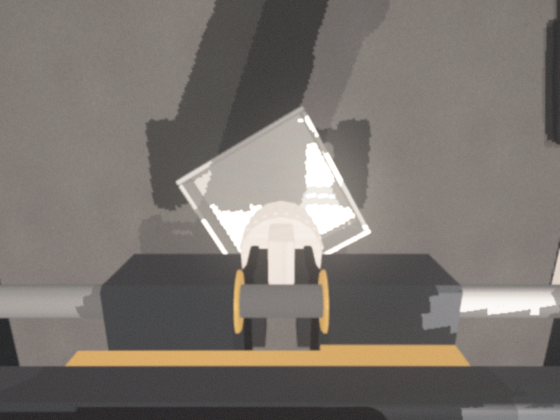

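```bash
python3 - <<'E'
from h import *
o={'tool_pos':[.508,-.259,.114],'tool_rot':[-89.84,-.07,79.5]}; c=cam('wrist',o)
P=back(c,[(178,182),(302,107),(370,231)],.035); ce=(P[0]+P[2])/2; print(P,ce,np.linalg.norm(np.diff(P,axis=0),axis=1))
R=Ro.from_euler('xyz',[-90,0,79.5],degrees=True).as_matrix(); o=env.get_obs(); print(o['tool_pos'],R.T@(ce-o['tool_pos'])*1000)
E
```

```text
[[ 0.47349642 -0.33395018  0.035     ]
 [ 0.43559756 -0.22885447  0.035     ]
 [ 0.54147689 -0.19060443  0.035     ]] [ 0.50748666 -0.2622773   0.035     ] [0.11172033 0.11257664]
[ 0.50841283 -0.25944134  0.11486421] [-2.95725906 79.86420772  0.39385156]
```

carry_out([
  [[-3,8,0],[0,0,0]],
  [[0,15,0],[0,0,0]],
  [[0,20,0],[0,0,0]],
  [[0,20,0],[0,0,0]],
  [[0,15,0],[0,0,0]],
  [[0,9,0],[0,0,0]],
  [[0,5,0],[0,0,0]],
  [[0,2,0],[0,0,0]],
  [[0,0,0],[0,0,0]],
])

```text
time_s: 21.1
tool_pos: [0.5078, -0.2648, 0.0221]
tool_rot: [-90.0, 0.0, 79.3]
force: [0.5, 0.6, -1.2]
grip_width: 0.0115
```

carry_out([
  [[0,1,0],[0,0,0]],
  [[0,1,0],[0,0,0]],
  [[0,0,0],[0,0,0]],
])

```text
time_s: 21.4
tool_pos: [0.5077, -0.2645, 0.02]
tool_rot: [-90.0, -0.0, 79.4]
force: [0.3, 0.8, -1.7]
grip_width: 0.0116
```

carry_out([
  [[0,1,0],[0,0,0]],
  [[0,1,0],[0,0,0]],
  [[0,0.5,0],[0,0,0]],
  [[0,0,0],[0,0,0]],
])

```text
time_s: 21.8
tool_pos: [0.5076, -0.2646, 0.0177]
tool_rot: [-90.0, -0.0, 79.4]
force: [-1.3, 1.6, 2.6]
grip_width: 0.0119
```

Touched down on the tray floor. Releasing.

carry_out([
  [[0,0,0],[0,0,0]],
  [[0,0,0],[0,0,0]],
  [[0,0,0],[0,0,0]],
  [[0,0,0],[0,0,0]],
  [[0,-5,0],[0,0,0]],
  [[0,-15,0],[0,0,0]],
  [[0,-30,0],[0,0,0]],
  [[0,-40,0],[0,0,0]],
  [[0,-40,0],[0,0,0]],
  [[0,-25,0],[0,0,0]],
  [[0,-5,0],[0,0,0]],
], jaw=0.45)

```text
time_s: 22.9
tool_pos: [0.5096, -0.266, 0.1823]
tool_rot: [-90.4, 0.0, 79.3]
force: [-1.1, -0.9, -0.0]
grip_width: 0.0391
```

```bash
python3 - <<'E'
from h import *
o=env.get_obs();print(o['tool_pos'],o['tool_rot'],o['grip_width'],o['time_s'])
im=env.read_camera('wrist'); save(im,'w13.png')
R=Ro.from_euler('xyz',[-90,0,79.4],degrees=True).as_matrix()
# far cap hover; rest
plan(.600,.250,.165,59,12)
E
```

```text
[ 0.50955645 -0.26601     0.18230122] [-9.04488578e+01  3.67714668e-02  7.93282856e+01] 0.0390719714190239 22.9
from [ 508.9 -265.5  180.8] [-9.033e+01  1.000e-02  7.934e+01] t 22.9
[[[43.6, 1.3, 0.5], [0, np.float64(1.7), 0]], [[43.6, 1.3, 1.8], [0, np.float64(1.7), 0]], [[43.5, 1.3, 3.1], [0, np.float64(1.7), 0]], [[43.4, 1.3, 4.4], [0, np.float64(1.7), 0]], [[43.3, 1.3, 5.6], [0, np.float64(1.7), 0]], [[43.1, 1.3, 6.9], [0, np.float64(1.7), 0]], [[42.8, 1.3, 8.2], [0, np.float64(1.7), 0]], [[42.6, 1.3, 9.4], [0, np.float64(1.7), 0]], [[42.3, 1.3, 10.7], [0, np.float64(1.7), 0]], [[42.0, 1.3, 11.9], [0, np.float64(1.7), 0]], [[41.6, 1.3, 13.2], [0, np.float64(1.7), 0]], [[41.2, 1.3, 14.4], [0, np.float64(1.7), 0]]]
```

View pics/w13.png

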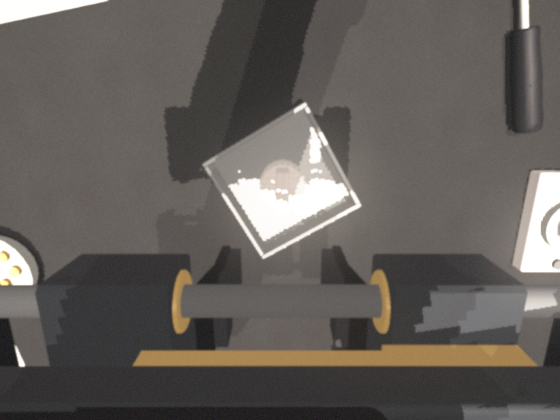

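The bad cap stands upright in the middle of the tray at (282,178). Moving to the other white cap.

carry_out([
  [[20,1,0],[0,1.5,0]],
  [[40,1,1],[0,1.5,0]],
  [[46,1,3],[0,1.5,0]],
  [[48,1,4],[0,1.5,0]],
  [[48,1,5],[0,1.5,0]],
  [[48,1,6],[0,1.5,0]],
  [[48,1,8],[0,1.5,0]],
  [[48,1,9],[0,1.5,0]],
  [[48,1,11],[0,1.5,0]],
  [[48,1,12],[0,1.5,0]],
  [[48,1,13],[0,1.5,0]],
  [[45,1,14],[0,1.5,0]],
])

```text
time_s: 24.15
tool_pos: [0.6042, 0.2726, 0.1636]
tool_rot: [-89.9, 0.1, 61.3]
force: [0.9, -0.4, 0.6]
grip_width: 0.0393
```

```bash
python3 - <<'E'
from h import *
plan(.606,.300,.15,59,3)
E
```

```text
from [604.2 272.6 163.6] [-89.91   0.1   61.32] t 24.1
[[[8.3, 4.5, 3.8], [0, np.float64(0.77), 0]], [[8.3, 4.5, 4.0], [0, np.float64(0.77), 0]], [[8.2, 4.5, 4.1], [0, np.float64(0.77), 0]]]
```

carry_out([
  [[8,5,4],[0,1,0]],
  [[6,5,4],[0,1,0]],
  [[2,4,2],[0,0.5,0]],
  [[0,0,0],[0,0,0]],
  [[0,0,0],[0,0,0]],
  [[0,0,0],[0,0,0]],
])

```text
time_s: 24.75
tool_pos: [0.6048, 0.2879, 0.152]
tool_rot: [-90.0, -0.0, 58.7]
force: [0.9, 0.0, -0.1]
grip_width: 0.0395
```

```bash
python3 - <<'E'
from h import *
o=env.get_obs();print(repr(o['tool_pos']),o['tool_rot'],o['grip_width'],o['time_s'])
im=env.read_camera('wrist'); print(env.get_obs()['tool_pos']);save(im,'w14.png'); save(im,'w14z.png',(230,150,330,260),6)
E
```

```text
array([0.60478435, 0.28790415, 0.15199639]) [-9.00378836e+01 -3.69227743e-02  5.87330293e+01] 0.03952049424472624 24.75
[0.60472424 0.28825318 0.1519953 ]
```

View pics/w14.png

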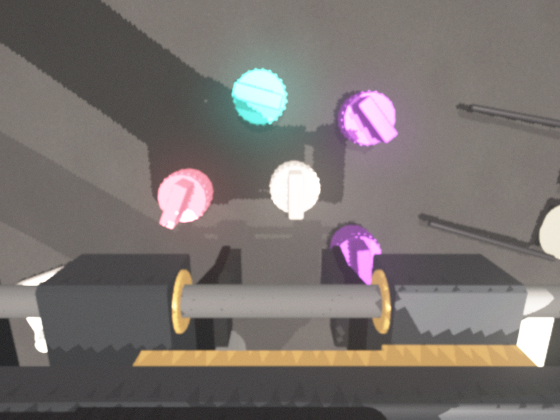

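View pics/w14z.png

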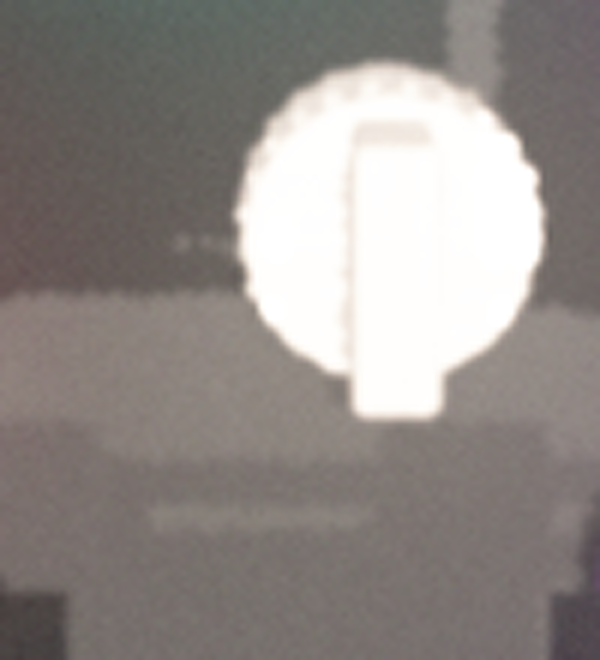

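```bash
python3 - <<'E'
from h import *
o={'tool_pos':[.60475,.2881,.1520],'tool_rot':[-90.04,-.04,58.73]}; c=cam('wrist',o)
P=back(c,np.array([(355,143),(434,143),(443,418),(352,418)])/6+[230,150],.0635); ce=P.mean(0); print(ce,np.linalg.norm(np.diff(P,axis=0),axis=1))
for i,j in ((0,3),(1,2)): print(np.degrees(np.arctan2(*(P[j]-P[i])[[1,0]])))
o=env.get_obs(); R=Ro.from_euler('xyz',[-90,0,58.73],degrees=True).as_matrix(); print(o['tool_pos'],R.T@(ce-o['tool_pos'])*1000)
E
```

```text
[0.60670387 0.30220666 0.0635    ] [0.01062324 0.03870563 0.01267915]
-31.57710673162514
-28.532334752389573
[0.60472424 0.28825318 0.1519953 ] [12.95404235 88.49529952  5.55079896]
```

carry_out([
  [[5,8,2],[0,-0.6,0]],
  [[5,15,2],[0,-0.6,0]],
  [[3,20,1.5],[0,0,0]],
  [[0,18,0],[0,0,0]],
  [[0,12,0],[0,0,0]],
  [[0,6,0],[0,0,0]],
  [[0,2,0],[0,0,0]],
  [[0,0,0],[0,0,0]],
])

```text
time_s: 25.6
tool_pos: [0.6064, 0.3035, 0.0705]
tool_rot: [-90.0, -0.0, 60.1]
force: [1.2, 0.4, 0.7]
grip_width: 0.0389
```

```bash
python3 - <<'E'
from h import *
o=env.get_obs();print(repr(o['tool_pos']),o['tool_rot'],o['grip_width'],o['time_s'])
im=env.read_camera('wrist'); save(im,'w15.png');save(im,'w15z.png',(230,170,330,280),6)
R=Ro.from_euler('xyz',o['tool_rot'],degrees=True).as_matrix(); print(R.T@(np.array([.6067,.3022,.0136])-o['tool_pos'])*1000)
E
```

```text
array([0.60635253, 0.3035188 , 0.0705008 ]) [-9.00177316e+01 -2.28948736e-02  6.00535641e+01] 0.038927675001230136 25.6
[-0.99201091 56.90070277 -0.94180141]
```

View pics/w15.png

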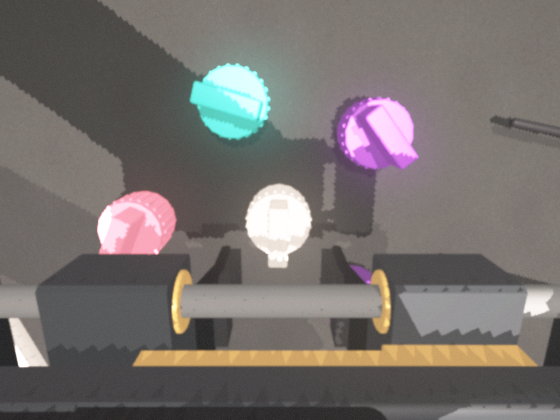

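View pics/w15z.png

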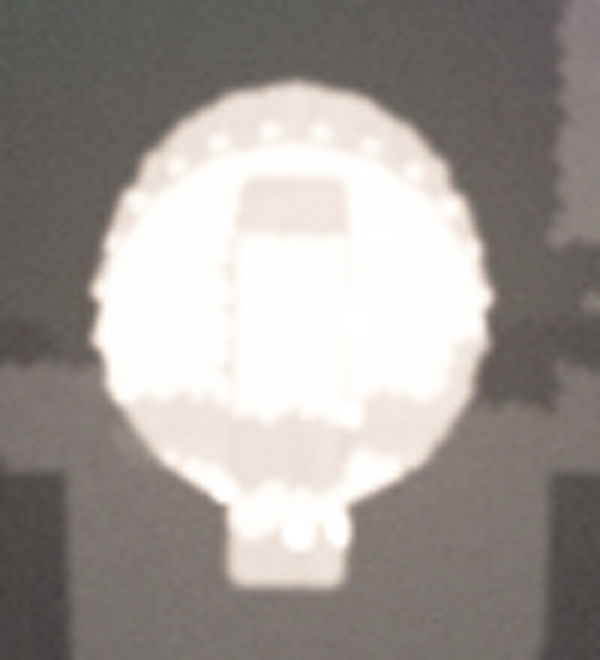

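```bash
python3 - <<'E'
from h import *
o={'tool_pos':[0.60635253,0.3035188,0.0705],'tool_rot':[-90.018,-.023,60.05]}; c=cam('wrist',o)
P=back(c,np.array([(238,232),(350,232),(350,587),(227,587)])/6+[230,170],.0635); ce=P.mean(0); print(ce,np.linalg.norm(np.diff(P,axis=0),axis=1))
for i,j in ((0,3),(1,2)): print(np.degrees(np.arctan2(*(P[j]-P[i])[[1,0]])))
o=env.get_obs(); R=Ro.from_euler('xyz',o['tool_rot'],degrees=True).as_matrix(); print(o['tool_pos'],R.T@(ce-o['tool_pos'])*1000)
E
```

```text
[0.6067574  0.30227048 0.0635    ] [0.01106138 0.03808907 0.01273346]
-32.18969838290635
-29.67534321152012
[0.6066069  0.30363648 0.07103195] [-1.11683959  7.53121722 -0.8077069 ]
```

carry_out([
  [[-1,6,-0.8],[0,0.8,0]],
  [[0,12,0],[0,0,0]],
  [[0,14,0],[0,0,0]],
  [[0,12,0],[0,0,0]],
  [[0,7,0],[0,0,0]],
  [[0,4,0],[0,0,0]],
  [[0,2,0],[0,0,0]],
  [[0,0,0],[0,0,0]],
])

```text
time_s: 26.45
tool_pos: [0.6064, 0.3022, 0.0133]
tool_rot: [-90.0, -0.0, 59.3]
force: [0.1, 0.1, -0.3]
grip_width: 0.039
```

carry_out([
  [[0,0,0],[0,0,0]],
  [[0,0,0],[0,0,0]],
  [[0,0,0],[0,0,0]],
  [[0,0,0],[0,0,0]],
  [[0,0,0],[0,0,0]],
  [[0,0,0],[0,0,0]],
  [[0,0,0],[0,0,0]],
], jaw=0, squeeze=25)

```text
time_s: 27.15
tool_pos: [0.6063, 0.3021, 0.0134]
tool_rot: [-90.0, -0.0, 59.3]
force: [-1.1, -0.3, 1.3]
grip_width: 0.0119
```

carry_out([
  [[0,-5,0],[0,0,0]],
  [[0,-15,0],[0,0,0]],
  [[0,-30,0],[0,0,0]],
  [[0,-40,0],[0,0,0]],
  [[0,-25,0],[0,0,0]],
  [[0,-5,0],[0,0,0]],
])

```text
time_s: 27.75
tool_pos: [0.6089, 0.3033, 0.1389]
tool_rot: [-90.2, -0.4, 59.2]
force: [0.6, 0.5, -1.5]
grip_width: 0.0116
```

```bash
python3 - <<'E'
from h import *
print(env.get_obs()['grip_width'])
plan(.6084,.0228,.1334,79.35,10)
E
```

```text
0.011597617249726327
from [608.9 303.3 138.9] [-90.23  -0.42  59.25] t 27.8
[[[-24.1, 0.5, -14.3], [0, np.float64(-2.01), 0]], [[-24.6, 0.5, -13.4], [0, np.float64(-2.01), 0]], [[-25.1, 0.5, -12.6], [0, np.float64(-2.01), 0]], [[-25.5, 0.5, -11.7], [0, np.float64(-2.01), 0]], [[-25.9, 0.5, -10.8], [0, np.float64(-2.01), 0]], [[-26.3, 0.5, -9.9], [0, np.float64(-2.01), 0]], [[-26.6, 0.5, -8.9], [0, np.float64(-2.01), 0]], [[-26.9, 0.5, -8.0], [0, np.float64(-2.01), 0]], [[-27.2, 0.5, -7.1], [0, np.float64(-2.01), 0]], [[-27.4, 0.5, -6.1], [0, np.float64(-2.01), 0]]]
```

carry_out([
  [[-24,0,-14],[0,-2,0]],
  [[-24.5,0,-13.5],[0,-2,0]],
  [[-25,0,-12.5],[0,-2,0]],
  [[-25.5,0,-11.5],[0,-2,0]],
  [[-26,0,-11],[0,-2,0]],
  [[-26.5,0,-10],[0,-2,0]],
  [[-26.5,0,-9],[0,-2,0]],
  [[-27,0,-8],[0,-2,0]],
  [[-26,0,-7],[0,-2,0]],
  [[-24,0,-5.5],[0,-2,0]],
  [[0,0,0],[0,0,0]],
  [[0,0,0],[0,0,0]],
])

```text
time_s: 28.95
tool_pos: [0.6053, 0.0259, 0.1326]
tool_rot: [-89.9, -0.0, 79.1]
force: [-0.0, 1.2, -1.3]
grip_width: 0.0119
```

```bash
python3 - <<'E'
from h import *
print(env.get_obs()['grip_width'])
plan(.6084,.0228,.085,79.35,1)
E
```

```text
0.01187662724166258
from [605.3  25.9 132.6] [-8.992e+01 -1.000e-02  7.914e+01] t 28.9
[[[-2.4, 47.6, -3.6], [0, np.float64(-0.21), 0]]]
```

carry_out([
  [[-1,6,-1.5],[0,-0.2,0]],
  [[-1,11,-1.5],[0,0,0]],
  [[-0.5,13,-0.5],[0,0,0]],
  [[0,10,0],[0,0,0]],
  [[0,6,0],[0,0,0]],
  [[0,2,0],[0,0,0]],
  [[0,0,0],[0,0,0]],
  [[0,0,0],[0,0,0]],
])

```text
time_s: 29.75
tool_pos: [0.6093, 0.0231, 0.0858]
tool_rot: [-90.0, -0.0, 79.4]
force: [-0.1, 0.1, -0.8]
grip_width: 0.0117
```

```bash
python3 - <<'E'
from h import *
plan(.6084,.0228,.055,79.35,1)
E
```

```text
from [609.3  23.1  85.8] [-9.005e+01 -2.000e-02  7.945e+01] t 29.8
[[[-0.5, 30.8, 0.9], [0, np.float64(0.1), 0]]]
```

carry_out([
  [[-0.3,4,0.5],[0,0,0]],
  [[-0.2,7,0.3],[0,0,0]],
  [[0,8,0],[0,0,0]],
  [[0,6,0],[0,0,0]],
  [[0,4,0],[0,0,0]],
  [[0,2,0],[0,0,0]],
  [[0,1.5,0],[0,0,0]],
  [[0,0,0],[0,0,0]],
])

```text
time_s: 30.55
tool_pos: [0.6081, 0.0228, 0.0528]
tool_rot: [-90.0, -0.0, 79.5]
force: [0.4, -0.7, -1.0]
grip_width: 0.0119
```

carry_out([
  [[0,1,0],[0,0,0]],
  [[0,1,0],[0,0,0]],
  [[0,0.5,0],[0,0,0]],
  [[0,0,0],[0,0,0]],
])

```text
time_s: 30.95
tool_pos: [0.6081, 0.0229, 0.0503]
tool_rot: [-90.0, -0.0, 79.5]
force: [0.3, 0.5, -1.2]
grip_width: 0.0118
```

carry_out([
  [[0,0.7,0],[0,0,0]],
  [[0,0,0],[0,0,0]],
  [[0,0,0],[0,0,0]],
])

```text
time_s: 31.25
tool_pos: [0.6082, 0.0228, 0.05]
tool_rot: [-90.0, -0.0, 79.4]
force: [-1.4, 0.3, 0.6]
grip_width: 0.0118
```

carry_out([
  [[0,0.5,0],[0,0,0]],
  [[0,0,0],[0,0,0]],
  [[0,0,0],[0,0,0]],
])

```text
time_s: 31.55
tool_pos: [0.6084, 0.0228, 0.0498]
tool_rot: [-90.0, -0.0, 79.4]
force: [-1.8, -0.7, 5.5]
grip_width: 0.0116
```

Seated on the thread at TCP z = 49.8 mm. Screwing with the same pattern.

carry_out([
  [[0,0.22,0],[0,4,0]],
  [[0,0.22,0],[0,4,0]],
  [[0,0.22,0],[0,4,0]],
  [[0,0.22,0],[0,4,0]],
  [[0,0.22,0],[0,4,0]],
  [[0,0.22,0],[0,4,0]],
  [[0,0.22,0],[0,4,0]],
  [[0,0.22,0],[0,4,0]],
])

```text
time_s: 32.35
tool_pos: [0.609, 0.0221, 0.048]
tool_rot: [-90.1, -0.1, 47.3]
force: [1.1, -0.5, 4.4]
grip_width: 0.0119
```

carry_out([
  [[0,0.22,0],[0,4,0]],
  [[0,0.22,0],[0,4,0]],
  [[0,0.22,0],[0,4,0]],
  [[0,0.22,0],[0,4,0]],
  [[0,0.22,0],[0,4,0]],
])

```text
time_s: 32.85
tool_pos: [0.6094, 0.0223, 0.047]
tool_rot: [-90.1, -0.1, 27.3]
force: [0.2, -0.3, 3.8]
grip_width: 0.0119
```

```bash
python3 - <<'E'
from h import *
o=env.get_obs();print(o['tool_pos'],o['tool_rot'],o['force'],o['wrist_torque'],o['grip_width'])
E
```

```text
[0.6093852  0.02233213 0.04699237] [-90.09738463  -0.13473153  27.28184797] [ 0.24585733 -0.32859824  3.76005263] [-0.21964185 -0.14732016  0.0049327 ] 0.01190294738832836
```

Still sinking at low force, so this one is the good cap. Continuing.

carry_out([
  [[0,0.33,0],[0,6,0]],
  [[0,0.33,0],[0,6,0]],
  [[0,0.33,0],[0,6,0]],
  [[0,0.33,0],[0,6,0]],
  [[0,0.33,0],[0,6,0]],
  [[0,0.33,0],[0,6,0]],
])

```text
time_s: 33.45
tool_pos: [0.6097, 0.0221, 0.0451]
tool_rot: [-90.0, -0.2, -8.8]
force: [1.1, -1.7, 4.3]
grip_width: 0.0122
```

carry_out([
  [[0,0.33,0],[0,6,0]],
  [[0,0.33,0],[0,6,0]],
  [[0,0.33,0],[0,6,0]],
  [[0,0.33,0],[0,6,0]],
  [[0,0.33,0],[0,6,0]],
  [[0,0.33,0],[0,6,0]],
])

```text
time_s: 34.05
tool_pos: [0.6097, 0.0219, 0.0432]
tool_rot: [-89.9, -0.2, -44.8]
force: [1.3, -0.8, 3.1]
grip_width: 0.0119
```

```bash
python3 - <<'E'
from h import *
o=env.get_obs();print(o['tool_pos'],o['tool_rot'],o['force'],o['wrist_torque'],o['grip_width'])
E
```

```text
[0.60973439 0.02188553 0.04319604] [-89.90184594  -0.18752419 -44.80653993] [ 1.28859117 -0.79089784  3.08421242] [-0.40019832 -0.0747942   0.02894792] 0.011855195891422598
```

carry_out([
  [[0,0.3,0],[0,5,0]],
  [[0,0.3,0],[0,5,0]],
  [[0,0.3,0],[0,5,0]],
  [[0,0.3,0],[0,5,0]],
  [[0,0.3,0],[0,5,0]],
  [[0,0.3,0],[0,5,0]],
])

```text
time_s: 34.65
tool_pos: [0.6095, 0.0219, 0.0414]
tool_rot: [-89.9, -0.1, -74.8]
force: [0.0, -1.9, 3.8]
grip_width: 0.0116
```

carry_out([
  [[0,0.25,0],[0,4,0]],
  [[0,0.2,0],[0,4,0]],
])

```text
time_s: 34.85
tool_pos: [0.6097, 0.0223, 0.0413]
tool_rot: [-89.8, -0.1, -82.7]
force: [-0.6, -0.4, 7.4]
grip_width: 0.0121
```

```bash
python3 - <<'E'
from h import *
o=env.get_obs();print(o['tool_pos'],o['tool_rot'],o['force'],o['wrist_torque'],o['grip_width'],o['qpos'])
E
```

```text
[0.60971196 0.02226398 0.0413318 ] [-8.98151770e+01 -5.62936127e-02 -8.27017032e+01] [-0.57872105 -0.38436065  7.39145938] [-0.3319807   0.16557937  0.03280228] 0.012111489926535856 [-46.33714003  27.60619     52.86551194 100.34374248 -24.22974471
  64.06604133 -68.49517041]
```

carry_out([
  [[0,0,0],[0,4,0]],
  [[0,0,0],[0,4,0]],
  [[0,0,0],[0,0,0]],
])

```text
time_s: 35.15
tool_pos: [0.6099, 0.0223, 0.0413]
tool_rot: [-89.8, -0.0, -90.6]
force: [0.7, 0.2, 6.8]
grip_width: 0.0116
```

```bash
python3 - <<'E'
from h import *
o=env.get_obs();print(o['tool_pos'],o['tool_rot'],o['force'],o['wrist_torque'],o['grip_width'])
im=env.read_camera('scene'); save(im,'s16.png',(220,180,330,280),6)
E
```

```text
[0.60987032 0.02229659 0.0413302 ] [-8.97930857e+01 -3.94367127e-02 -9.06359992e+01] [0.74192687 0.21426645 6.79640988] [-0.23416797  0.18144147 -0.03950033] 0.011586069500503138
```

View pics/s16.png

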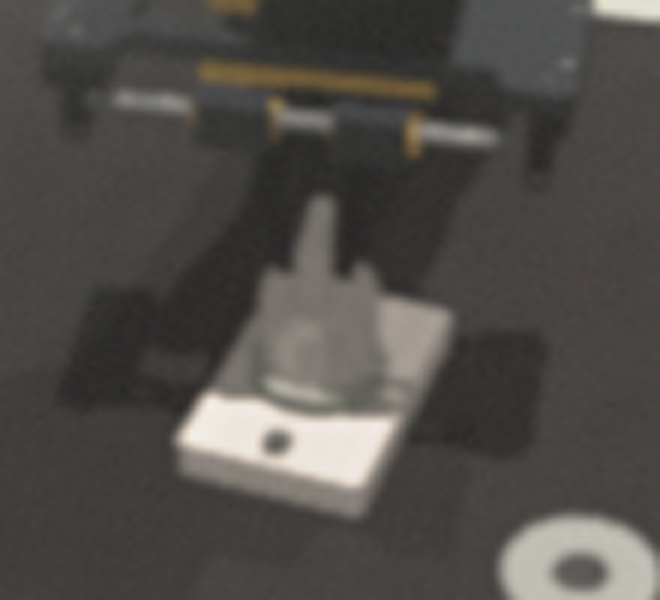

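The rim sits on the flange. Easing the down force, then releasing and backing away upward.

carry_out([
  [[0,-0.7,0],[0,0,0]],
  [[0,-0.4,0],[0,0,0]],
  [[0,0,0],[0,0,0]],
])

```text
time_s: 35.5
tool_pos: [0.6088, 0.0227, 0.0414]
tool_rot: [-89.9, -0.0, -90.5]
force: [1.2, -1.0, 3.2]
grip_width: 0.0119
```

carry_out([
  [[0,0,0],[0,0,0]],
  [[0,0,0],[0,0,0]],
  [[0,0,0],[0,0,0]],
  [[0,0,0],[0,0,0]],
  [[0,-5,0],[0,0,0]],
  [[0,-15,0],[0,0,0]],
  [[0,-30,0],[0,0,0]],
  [[0,-40,0],[0,0,0]],
  [[0,-30,0],[0,0,0]],
  [[0,-10,0],[0,0,0]],
  [[0,0,0],[0,0,0]],
  [[0,0,0],[0,0,0]],
], jaw=0.45)

```text
time_s: 36.7
tool_pos: [0.6073, 0.0231, 0.1703]
tool_rot: [-90.1, 0.0, -90.5]
force: [-0.4, 0.3, -0.0]
grip_width: 0.039
```

```bash
python3 - <<'E'
from h import *
o=env.get_obs();print(repr(o['tool_pos']),o['tool_rot'],o['force'],o['grip_width'],o['time_s'])
im=env.read_camera('wrist'); cv2.imwrite('pics/w17.png',im[:,:,::-1])
im=env.read_camera('scene'); save(im,'s17.png',(120,160,360,300),3.3)
E
```

```text
array([0.60734592, 0.02307377, 0.17028415]) [-9.00756576e+01  1.85670573e-02 -9.05376070e+01] [-0.36549996  0.26892251 -0.03737622] 0.039008646636978214 36.7
```

View pics/w17.png

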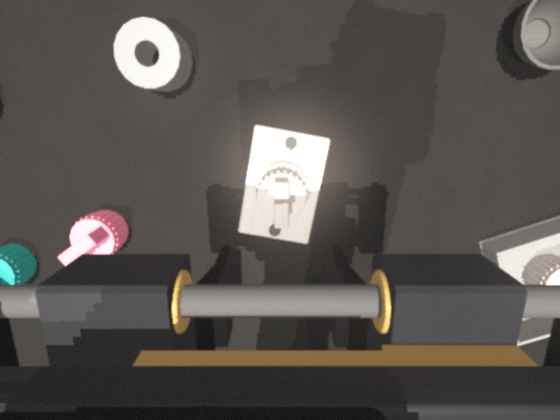

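View pics/s17.png

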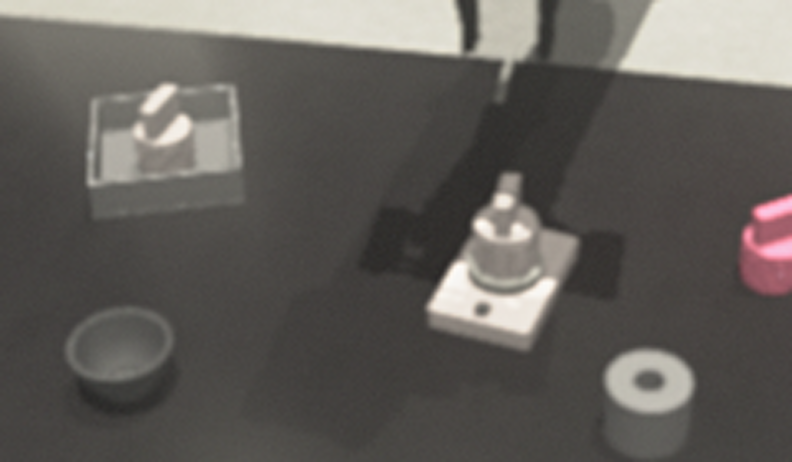

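```bash
python3 - <<'E'
from h import *
im=env.read_camera('top'); c=cam('top')
for l,z in [('driver',.01),('tin',.04),('spool',.045),('cap_a',.04)]:
    for d in env.outline_of('top',l):
        print(l,round(d['p'],2),np.round(d['xy'],1),np.round(back(c,d['xy'],z)[0],3))
o=env.get_obs(); print(o['time_s'],o['force']); env.sign_off()
E
```

```text
tin 0.59 [385.1 150.4] [ 0.746 -0.214  0.04 ]
spool 0.61 [243.  154.6] [0.731 0.137 0.045]
cap_a 0.78 [401.4 245.2] [ 0.511 -0.248  0.04 ]
cap_a 0.76 [210.8 222.7] [0.564 0.213 0.04 ]
cap_a 0.69 [169.2 174.1] [0.683 0.318 0.04 ]
cap_a 0.6 [141.3 216.3] [0.579 0.383 0.04 ]
cap_a 0.6 [168.4 240.8] [0.52  0.315 0.04 ]
37.05 [-0.35830356 -0.89122013  0.58189518]
the job is handed in; nothing more can be done
```

The good cap is screwed home on the gauge and the bad one stands upright in the reject tray. I handed the job in at about 37 s of the 72 s allowed, and no verdict was reported.

- **Bad cap:** I tried the near white cap first. It stopped sinking after about 0.7 rad with its rim about 6.8 mm above the flange. I stopped there; the highest reading I took was 11.5 N downward with almost no torque. I backed it off, lifted it and stood it near the middle of the tray.
- **Good cap:** The other white cap sank about 8.7–8.8 mm at 3–7 N and stopped level with the flange after nearly 3 rad. I eased the force and released it.

**Last checks**
- The wrist and scene pictures show one cap seated on the flange and the other upright in the tray.
- The tin and spool are within about 3 mm of where they started.
- The arm is clear of everything.

**What failed or disagreed**
- **Fingertips:** They sit about 25–30 mm behind the stated TCP, so my first two grasps closed on nothing above the tab. From then on I used the measured offset of TCP 13.5 mm above the rim.
- **Gauge position:** The three cameras disagreed by up to 9 mm. I used the wrist camera because its measured plate size matched.
- **Screwdriver:** The last network search did not find it, because the arm hid it in the top view. I never touched it knowingly, but its final position was not measured.
- **Tray cap position:** The top-view network put the cap in the tray about 14 mm from the spot the arm reported. Both positions are inside the 45 mm limit.

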